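# Load a driver cover rim-down in the test fixture and start the test

## Task

Take the white driver cover from the sloped stand and set it gently in the shallow pocket of the grey test fixture, flanged open rim down and lying flat on the pocket floor (either end first), and let go of it. Then take the stylus from its holder and push the recessed test button in the fixture fully down with the stylus tip, and put the stylus back in its holder, collar resting on the holder. The cover must stay in place and the other things on the bench must be left alone.

Things in the scene. Friction and masses are not known exactly. Their poses are not given: they have to be found in the camera images.
- cover: White plastic shell, open on one face, about 0.12 kg. Origin: centre of the open rim's plane; z points to the closed face, x along, y across. Flange round the rim: 110 (x) by 64 (y) mm, z 0 to 5 mm; body above: 100 by 52 mm, closed face at z = 35 mm, marked with three thin grey lines. Can be gripped across its 52 mm. At first it leans on the stand, rim against the backrest, +x up the slope.
- stand: Fixed metal stand, base plate 130 by 90 by 10 mm; origin under its centre, z up. Its backrest (36 mm wide) rises at 60 deg from level towards +x; a ledge (40 mm wide, 26 mm deep) stands square to it at its foot. The leaning cover's origin is at x = -2.5 mm, z = 78 mm, its z axis along the stand's -x (0.87) and up (0.5). Draw it off along its own z, then up.
- fixture: Fixed grey test fixture, base 150 by 150 by 30 mm; origin under its centre, z up. On top, at y = +30 mm, the shallow aluminium-walled pocket; at y = -50 mm, a black button well.
- pocket (a point): Centre of the pocket's floor, 30 mm above the bench; axes as the fixture's. The pocket is 114 mm along x by 68 mm along y inside, 8 mm deep, walls 7 to 8 mm thick. The cover's flange fits inside with 2 mm to spare on each side.
- well_mouth (a point): Centre of the button well's mouth, 52 mm above the bench. The well is a 16 mm square opening in a 34 mm square black housing, which stands 22 mm above the fixture's base. The button is sunk 12 mm below this mouth; fingers do not fit in.
- button_top (a point): Centre of the top of the round grey test button (13 mm diameter) inside the well; 40 mm above the bench when not pressed, it moves down with the button.
- test_button (a joint): Travel of the spring button in m: 0 released, 0.006 fully down. Pushed straight down; it needs about 1 N to start and 4.5 N to reach the stop, and springs back.
- stylus: Upright loose stylus, 60 g. Origin: centre of the collar's underside; z up its axis. Below: steel shaft 8 mm diameter, tip at z = -60 mm (6 mm diameter). Above: grey collar 32 mm diameter, 5 mm thick, then a round grey handle 18 mm diameter, z 5 to 80 mm. At first it stands in the holder, collar resting on the holder's top.
- stylus_tip (a point): Centre of the stylus's tip end.
- holder: Fixed black block 70 by 70 by 70 mm with one upright hole, 17 mm diameter and 64 mm deep, in the middle of its top. Origin under its centre; hole mouth 70 mm above it.
- spool: Bystander: white-flanged wire spool standing on end, 64 mm diameter, 52 mm high; origin under its centre.
- tape: Bystander: cardboard-brown roll lying flat, 90 mm outside diameter, 24 mm high; origin under its centre.
- meter: Bystander: black hand meter lying flat, 150 by 75 by 35 mm; origin under its centre.
- bin: Bystander: black open parts bin, 130 by 110 by 50 mm; origin under its centre.

How it is judged:
By the outcome, as a careful person would: the job done as asked, in the order asked, and still so for the second after the job is handed in, with the robot touching nothing.
It also fails if it takes over 61 s, if anything falls off the work surface, if the arm or the gripper's body presses on something with over 40 N, if the wrist force passes 120 N, or if a joint passes its speed limit or range.

## Robot

A 6-joint arm with a two-finger parallel gripper is mounted at the origin on the work surface. World frame = base frame: x ahead of the robot, y to its left, z up, the work surface at z = 0. Lengths are in mm, angles in rad, forces in N, time in s.
With the tool pointing down it reaches from about 300 to 775 mm from the base axis. Payload 14.6 kg.
Tool frame: the origin (TCP) lies between the finger pads; the fingertips stand manip.nose_length ahead of it and the grasp point (between the pads) lies 11 mm behind it (manip.nose_length is the distance from the TCP to the fingertips, in mm); z points along the fingers, y is the line along which they close (so a half turn about z gives the same grasp; the last joint's range is limited). The gripper opens to 94 mm and grips with 3 to 60 N. Pads are 16 mm wide; open, the fingers measure 119 mm over their backs; the gripper's body (75 mm by 177 mm) begins 78 mm behind the grasp point.
Start: joints at [1.166, 0.3, 1.521, -0, 1.321, -0.067], TCP at [182.274, 518.908, 213.446] pointing down, gripper open.
Joint ranges: [-3.03, 3.03], [-0.79, 2.21], [0.23, 2.52], [-1.04, 4.18], [0, 3.07], [-2.55, 2.55]. Speed limits (rad/s): [2.22, 2.22, 2.57, 3.14, 3.14, 3.14].

## Interface

Orientations are given as [roll, pitch, yaw] about the fixed x, y, z axes, in that order (R = Rz(yaw) Ry(pitch) Rx(roll)).
In Python, from cell import manip, cams, job gives the robot as it stands.
- The arm moves only by the tool jog_arm, never from a script. Its argument "commands" is a list of rows, each an object of numbers: "dx", "dy", "dz": the shift along the tool's x, y, z each as a share of 40 mm, from -1 to 1; "ax", "ay", "az": the turn, a rotation vector about the tool's x, y, z each as a share of 10 degrees, from -1 to 1; "gripper": the closure, from 0 (fully open) to 1 (shut). A call has 1 to 10 rows; each row shifts and turns the commanded pose from where the row before left it, along the tool's axes as they then stand; what a row does not reach is not made up. A row lasts 1/8 s, in which the tool goes at most 62.5 mm and 10.7 degrees, less where a joint would pass 70% of its speed; a pose out of reach is approached as far as the arm can. A call with a number of a shift or a turn outside -1 to 1 is refused whole. A call with a gripper value outside its range is refused whole. The fingers move at their own pace and stop on an object; "squeeze" is the grip in N (left out, the last holds). Time passes only in rows, so rows that do not move let the fingers close. It gives the time, the measured TCP pose, the force, the opening and the grip force at its end, in the units of the state.
- manip.read_state(): the state, without advancing time (a new reading comes with each control period).
- cams.camera(name): name is "scene" or "top" or "wrist"; returns a dict with "image" (400x640x3 uint8, red, green, blue), "fx", "fy", "cx", "cy" (pixels), "dist_coeffs" ([k1, k2, p1, p2, k3] as OpenCV has them; the pictures are not rectified), "world_to_cam" (4x4, takes a point from world to camera coordinates). Camera axes: x right, y down, z forward; pixel columns grow to the right and rows downward; lengths in mm; the calibration is good to about 2 mm. A picture is of the moment at which its call begins. There is no depth.
- job.sign_off(): hands the job in; it is judged then, once.
The state is a dict: "clock": time; "joints": joint angles; "qd": joint speeds; "effort": joint torques, N m; "eef_pos": TCP position; "eef_rot": TCP orientation; "wrist_force": force on the tool from outside, world axes, zero at the start; "moment": the same for the moment, N m; "finger_gap": finger opening in mm; "finger_force": force on a finger pad.
Only numpy, scipy, OpenCV 4.12 (cv2) and the standard library are available. Lean on these libraries where they do the work, as an engineer would, in place of code of your own. Each camera call takes 0.05 s, during which the arm holds its last target. There are 200 camera calls.

## Working session

There is one attempt and no reset: what is moved stays moved. The work goes in short steps, Python scripts to look and compute and a tool call to move; the robot and the scene stay as the last step left them, time stands still between calls to the robot, and variables do not carry over. Pictures are saved under pics/ and viewed, at most 10 in all, crops included, and the job is handed in when it is done.

Besides the shell and the picture viewer there is one more tool, called after "Emit:" as name([rows], argument=value, ...), one row to a line, values as JSON. jog_arm: Moves the arm, as the interface text tells. Shift numbers are shares of 40 mm and turn numbers shares of 10 degrees, none past 1 either way. Its arguments: {"type":"object","properties":{"commands":{"type":"array"},"squeeze":{"type":"number"}},"required":["commands"]}

```bash
ls; mkdir -p pics; python3 - <<'E'
from cell import manip,cams
import cv2,numpy as np
s=manip.read_state();print(s, manip.nose_length)
for n in("scene","top","wrist"):
    c=cams.camera(n);cv2.imwrite(f"pics/{n}0.png",c["image"][:,:,::-1])
    print(n,c["fx"],c["cx"],c["cy"],c["dist_coeffs"],np.round(c["world_to_cam"],3).tolist())
E
```

```text
pics
{'clock': 0.0, 'joints': array([ 1.16641955e+00,  3.00490042e-01,  1.52156843e+00, -1.95001142e-05,
        1.32066872e+00, -6.66103953e-02]), 'qd': array([ 0.00058671, -0.00073659,  0.00062869,  0.00059515, -0.00053543,
        0.00026184]), 'effort': array([ 1.73142425e-04, -5.31802583e+01, -3.52741778e+01,  7.08356104e-02,
        2.43748137e-02, -1.00737564e-04]), 'eef_pos': array([182.17710626, 518.69689759, 212.8812754 ]), 'eef_rot': array([-3.14045937e+00, -5.66705923e-05,  2.80383108e+00]), 'wrist_force': array([ 0.50268822, -1.18916668,  0.22043032]), 'moment': array([-0.02043836, -0.00737575,  0.01315432]), 'finger_force': 0.0, 'finger_gap': 93.88110564630598} 8.0
scene 431.72858674015885 317.77143426895 210.38566507393003 [-0.00780825  0.          0.          0.          0.        ] [[0.816, 0.578, 0.007, -412.427], [0.418, -0.581, -0.699, -171.171], [-0.4, 0.573, -0.715, 1500.227], [0.0, 0.0, 0.0, 1.0]]
top 409.7672681571486 317.8153427266716 200.98292007442194 [-0.10939551  0.          0.          0.          0.        ] [[0.019, -0.999, 0.036, -26.355], [-0.993, -0.023, -0.119, 500.377], [0.12, -0.033, -0.992, 1176.123], [0.0, 0.0, 0.0, 1.0]]
wrist 312.9950387054991 317.9513377845388 200.37245632972957 [-0.04541031  0.          0.          0.          0.        ] [[0.331, 0.944, -0.001, -550.044], [0.919, -0.322, 0.227, -23.838], [0.214, -0.076, -0.974, 389.293], [0.0, 0.0, 0.0, 1.0]]
```

View pics/scene0.png

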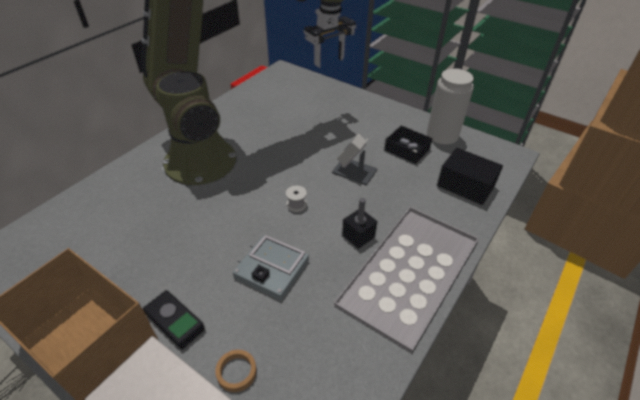

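View pics/top0.png

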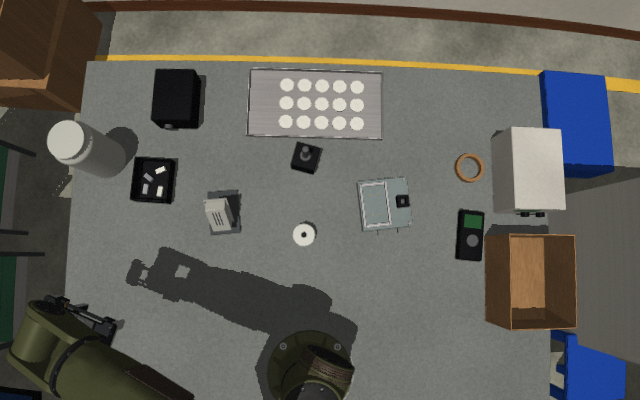

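The scene view shows the cover at about (352,152), the holder and stylus at (360,225), the fixture at (272,265) with its well at (260,272), and the spool at (296,198). In the top view the cover is at (220,213), the holder at (306,157), the fixture at (384,204) and the well at (402,201). Next I'll enlarge the crops so I can pick corners.

```bash
cat > h.py <<'E'
import numpy as np,cv2
from cell import manip,cams
def cam(n):
    c=cams.camera(n);c["K"]=np.array([[c["fx"],0,c["cx"]],[0,c["fy"],c["cy"]],[0,0,1.]]);c["d"]=np.array(c["dist_coeffs"]);return c
def ray(c,uv):
    p=cv2.undistortPoints(np.array([[uv]],float),c["K"],c["d"])[0,0]
    T=np.array(c["world_to_cam"]);R,t=T[:3,:3],T[:3,3]
    return -R.T@t,R.T@np.array([*p,1.])
def onz(c,uv,z):
    o,d=ray(c,uv);return o+d*(z-o[2])/d[2]
def tri(l):  # [(cam,uv),...] -> point, rms miss
    A=np.zeros((3,3));b=np.zeros(3);P=[]
    for c,uv in l:
        o,d=ray(c,uv);d=d/np.linalg.norm(d);M=np.eye(3)-np.outer(d,d);A+=M;b+=M@o;P.append((M,o))
    x=np.linalg.solve(A,b);return x,max(np.linalg.norm(M@(x-o)) for M,o in P)
def proj(c,X):
    T=np.array(c["world_to_cam"]);return cv2.projectPoints(np.array(X,float).reshape(-1,3),cv2.Rodrigues(T[:3,:3])[0],T[:3,3],c["K"],c["d"])[0][:,0]
def crop(c,u,v,w,h,k):
    im=cv2.resize(c["image"][v:v+h,u:u+w,::-1],None,fx=k,fy=k,interpolation=cv2.INTER_CUBIC)
    for i in range(0,w,10):
        cv2.line(im,(i*k,0),(i*k,6),(0,0,255),1)
        if i%20==0:cv2.putText(im,str(u+i),(i*k,16),0,.35,(0,255,255),1)
    for i in range(0,h,10):
        cv2.line(im,(0,i*k),(6,i*k),(0,0,255),1);cv2.putText(im,str(v+i),(8,i*k+4),0,.35,(0,255,255),1)
    return im
E
python3 - <<'E'
from h import *
t=cam("top");s=cam("scene")
a=np.vstack([np.hstack([crop(t,195,180,50,60,5),crop(t,280,130,50,60,5),crop(t,354,170,60,60,5)]),
 np.hstack([crop(s,330,130,50,60,5),crop(s,335,190,50,60,5),crop(s,230,235,60,60,5)])])
cv2.imwrite("pics/c1.png",a);print(a.shape)
# meas
for n,uv in (("well",(402,201)),("fix",(384,204)),("hold",(306,157)),("cover",(220,213)),("spool",(304,235))):
    print(n,onz(t,uv,50).round())
E
```

```text
(600, 800, 3)
well [ 504. -262.   50.]
fix [ 494. -208.   50.]
hold [628.  22.  50.]
cover [457. 266.  50.]
spool [399.  23.  50.]
```

View pics/c1.png

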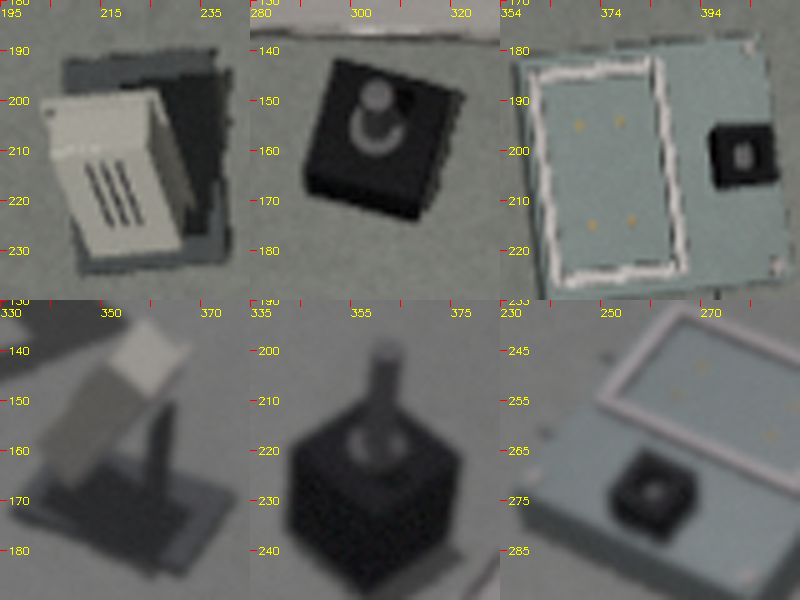

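The crops show the cover's end face in the top view, with corners near (204,200), (226,198), (228,210) and (205,212), and in the scene view near (359,134), (368,140), (360,150) and (352,142). The stylus top is at (305,148) in top and (363,200) in scene. The pocket's outer corners in top are (359,183), (386,182), (392,224) and (364,227). I'll triangulate roughly, then move in for wrist views.

```bash
python3 - <<'E'
from h import *
t=cam("top");s=cam("scene");w=cam("wrist")
for n,a,b in (("end +y cl",(205,212),(359,133.6)),("end -y cl",(228,209.6),(351.6,142.4)),("end +y rim",(204,200),(368,140.4)),("end -y rim",(226,198),(360,149.6)),
 ("stylus top",(305.4,148.4),(362.6,199.5)),("collar",(305.2,156.4),(360.6,218.6)),("well",(402.6,201),(260.6,273))):
    x,e=tri([(t,a),(s,b)]);print(n,x.round(1),round(e,1))
for p in((359,183),(386,181.6),(391.6,224.4),(364.4,227)):print("pk",onz(t,p,38).round(1))
for p in((207.5,192),(238,190),(241,231),(211.5,234)):print("stand",onz(t,p,10).round(1))
T=np.array(w["world_to_cam"]);p=-T[:3,:3].T@T[:3,3];print("wcam",p)
st=manip.read_state()
from scipy.spatial.transform import Rotation as R
r=R.from_euler("xyz",st["eef_rot"]);print(r.as_matrix().round(2));print("cam in tool",r.inv().apply(p-st["eef_pos"]),r.inv().apply(T[2,:3]))
E
```

```text
end +y cl [454.8 291.6 136.7] 4.4
end -y cl [463.3 229.9 142.6] 5.9
end +y rim [487.6 299.  119.9] 2.8
end -y rim [494.1 238.3 123.7] 2.8
stylus top [629.9  25.9 151. ] 2.3
collar [627.6  27.2  73.4] 4.4
well [ 507.  -263.    44.9] 2.8
pk [ 556.3 -136.2   38. ]
pk [ 562.6 -216.9   38. ]
pk [ 435.8 -233.5   38. ]
pk [ 426.6 -153.    38. ]
stand [522.6 315.   10. ]
stand [530.8 223.5  10. ]
stand [408.4 209.5  10. ]
stand [397.4 296.8  10. ]
wcam [120.6984065  540.96133785 384.41613942]
[[-0.94  0.33 -0.  ]
 [ 0.33  0.94 -0.  ]
 [ 0.   -0.   -1.  ]]
cam in tool [  65.40752223    0.40322387 -171.02293808] [-2.27293375e-01  4.93211682e-05  9.73826329e-01]
```

Emit:
jog_arm([
  {"dx":-0.89,"dy":-0.37,"dz":-0.12},
  {"dx":-0.89,"dy":-0.37,"dz":-0.12},
  {"dx":-0.89,"dy":-0.37,"dz":-0.12},
  {"dx":-0.89,"dy":-0.37,"dz":-0.12},
  {"dx":-0.89,"dy":-0.37,"dz":-0.12},
  {"dx":-0.89,"dy":-0.37,"dz":-0.12},
  {"dx":-0.89,"dy":-0.37,"dz":-0.12},
  {"dx":-0.89,"dy":-0.37,"dz":-0.12},
  {"dx":-0.89,"dy":-0.37,"dz":-0.12},
  {"dx":-0.89,"dy":-0.37,"dz":-0.12},
])

```text
schema error: expected keys dx, dy, dz, ax, ay, az, gripper
```

Emit:
jog_arm([
  {"az":1},
  {"az":1},
  {"az":1},
  {"az":1},
  {"az":1},
  {"az":1},
  {"az":1},
  {"az":1},
])

```text
schema error: expected keys dx, dy, dz, ax, ay, az, gripper
```

Emit:
jog_arm([
  {"az":1},
  {"az":1},
  {"az":1},
  {"az":1},
  {"az":1},
  {"az":1},
  {"az":1},
  {"az":0.35},
  {},
])

```text
schema error: expected keys dx, dy, dz, ax, ay, az, gripper
```

```bash
python3 - <<'E'
from h import *
w=cam("wrist");cv2.imwrite("pics/w1.png",w["image"][:,:,::-1]);print(manip.read_state()["joints"])
np.save("w1.npy",np.array([w["image"]]))
E
```

```text
[ 1.16637722e+00  2.99950997e-01  1.52103211e+00  1.47297890e-05
  1.32072814e+00 -6.65655535e-02]
```

View pics/w1.png

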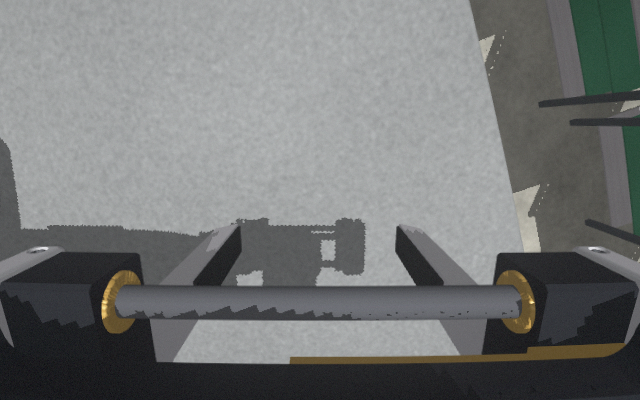

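This view is from the start pose because the moves were refused (every key is needed). It shows only the fingers, at (220,240) and (415,240), and bare bench. The clear field lies above row 220, i.e. on the tool's +x side.

Emit:
jog_arm([
  {"dx":-0.71,"dy":-0.45,"dz":-0.12,"ax":0,"ay":0,"az":0,"gripper":0},
  {"dx":-0.71,"dy":-0.45,"dz":-0.12,"ax":0,"ay":0,"az":0,"gripper":0},
  {"dx":-0.71,"dy":-0.45,"dz":-0.12,"ax":0,"ay":0,"az":0,"gripper":0},
  {"dx":-0.71,"dy":-0.45,"dz":-0.12,"ax":0,"ay":0,"az":0,"gripper":0},
  {"dx":-0.71,"dy":-0.45,"dz":-0.12,"ax":0,"ay":0,"az":0,"gripper":0},
  {"dx":-0.71,"dy":-0.45,"dz":-0.12,"ax":0,"ay":0,"az":0,"gripper":0},
  {"dx":-0.71,"dy":-0.45,"dz":-0.12,"ax":0,"ay":0,"az":0,"gripper":0},
  {"dx":-0.71,"dy":-0.45,"dz":-0.12,"ax":0,"ay":0,"az":0,"gripper":0},
  {"dx":-0.71,"dy":-0.45,"dz":-0.12,"ax":0,"ay":0,"az":0,"gripper":0},
  {"dx":-0.71,"dy":-0.45,"dz":-0.12,"ax":0,"ay":0,"az":0,"gripper":0},
])

```text
clock: 1.7
eef_pos: [391.1, 254.0, 261.7]
eef_rot: [3.141, 0.0, 2.804]
wrist_force: [-0.5, 0.3, 0.2]
finger_gap: 94.5
finger_force: 0.0
```

Emit:
jog_arm([
  {"dx":0,"dy":0,"dz":0,"ax":0,"ay":0,"az":1,"gripper":0},
  {"dx":0,"dy":0,"dz":0,"ax":0,"ay":0,"az":1,"gripper":0},
  {"dx":0,"dy":0,"dz":0,"ax":0,"ay":0,"az":1,"gripper":0},
  {"dx":0,"dy":0,"dz":0,"ax":0,"ay":0,"az":1,"gripper":0},
  {"dx":0,"dy":0,"dz":0,"ax":0,"ay":0,"az":1,"gripper":0},
  {"dx":0,"dy":0,"dz":0,"ax":0,"ay":0,"az":1,"gripper":0},
  {"dx":0,"dy":0,"dz":0,"ax":0,"ay":0,"az":1,"gripper":0},
  {"dx":0,"dy":0,"dz":0,"ax":0,"ay":0,"az":1,"gripper":0},
])

```text
clock: 2.7
eef_pos: [390.6, 255.0, 261.5]
eef_rot: [3.141, -0.0, 1.402]
wrist_force: [-0.5, -0.1, -0.5]
finger_gap: 94.0
finger_force: 0.0
```

Emit:
jog_arm([
  {"dx":0,"dy":0,"dz":0,"ax":0,"ay":0,"az":1,"gripper":0},
  {"dx":0,"dy":0,"dz":0,"ax":0,"ay":0,"az":1,"gripper":0},
  {"dx":0,"dy":0,"dz":0,"ax":0,"ay":0,"az":1,"gripper":0},
  {"dx":0,"dy":0,"dz":0,"ax":0,"ay":0,"az":1,"gripper":0},
  {"dx":0,"dy":0,"dz":0,"ax":0,"ay":0,"az":1,"gripper":0},
  {"dx":0,"dy":0,"dz":0,"ax":0,"ay":0,"az":1,"gripper":0},
  {"dx":0,"dy":0,"dz":0,"ax":0,"ay":0,"az":1,"gripper":0},
  {"dx":0,"dy":0,"dz":0,"ax":0,"ay":0,"az":0.35,"gripper":0},
  {"dx":0,"dy":0,"dz":0,"ax":0,"ay":0,"az":0,"gripper":0},
])

```text
clock: 3.82
eef_pos: [390.6, 254.9, 261.5]
eef_rot: [-3.142, -0.0, 0.125]
wrist_force: [-0.4, 0.4, -0.2]
finger_gap: 94.1
finger_force: 0.0
```

```bash
python3 - <<'E'
from h import *
w=cam("wrist");cv2.imwrite("pics/w2.png",w["image"][:,:,::-1]);st=manip.read_state();print(st["joints"],st["eef_pos"],st["eef_rot"])
import pickle;pickle.dump(w,open("w2.pkl","wb"))
E
```

```text
[4.99794855e-01 7.53208622e-02 1.67481259e+00 1.42926240e-05
 1.39139527e+00 1.94432334e+00] [390.54885157 254.95880474 261.49435107] [-3.14155623e+00 -5.43876711e-05  1.26265293e-01]
```

View pics/w2.png

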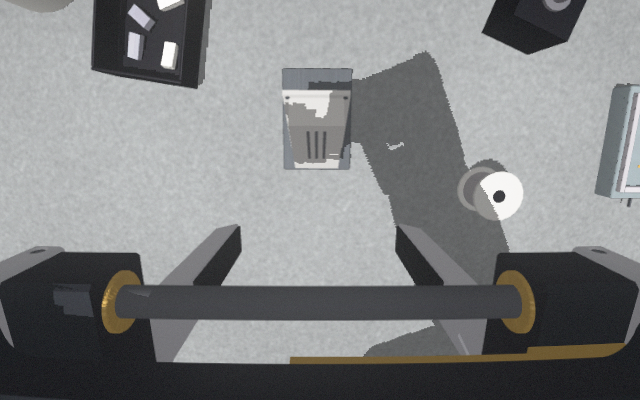

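The wrist view shows the stand base at corners (283,68), (352,69), (350,170) and (284,170). The cover's three lines are around (316,145) and the flange dots at (288,97) and (346,97). The spool is at (497,196) and the holder at (535,20). I'll take a second wrist view, displaced, to triangulate.

Emit:
jog_arm([
  {"dx":-0.4,"dy":0.8,"dz":0,"ax":0,"ay":0,"az":0,"gripper":0},
  {"dx":-0.4,"dy":0.8,"dz":0,"ax":0,"ay":0,"az":0,"gripper":0},
  {"dx":0,"dy":0.8,"dz":0,"ax":0,"ay":0,"az":0,"gripper":0},
  {"dx":0,"dy":0,"dz":0,"ax":0,"ay":0,"az":0,"gripper":0},
])

```text
clock: 4.38
eef_pos: [370.9, 154.6, 261.7]
eef_rot: [-3.142, -0.001, 0.124]
wrist_force: [0.3, 0.1, 0.4]
finger_gap: 93.9
finger_force: 0.0
```

```bash
python3 - <<'E'
from h import *
import pickle
w=cam("wrist");pickle.dump(w,open("w3.pkl","wb"))
w2=pickle.load(open("w2.pkl","rb"))
p=proj(w,[[470,262,80]])[0];print(p)
u,v=int(p[0])-50,max(0,int(p[1])-75)
a=np.hstack([crop(w2,270,55,95,130,4),crop(w,u,v,100,130,4)])
a=a[:600,:800];cv2.imwrite("pics/c2.png",a);print(a.shape)
E
```

```text
[230.60477149  84.2331763 ]
(520, 780, 3)
```

View pics/c2.png

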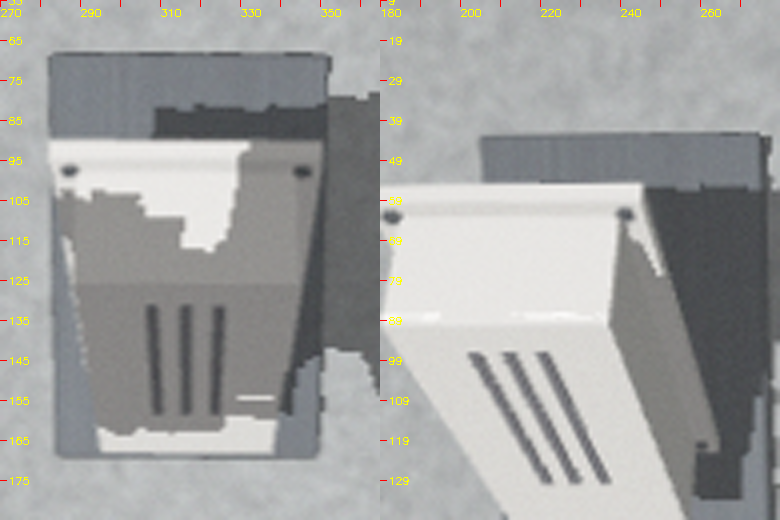

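The crops show the flange dots at w2 (287.2,97.5) and (345.8,97.8), and at w3 (183,63.2) and (241.2,62.5). The line tops are at v=131.8 and 97.2, and the bottoms at 158.5 and 129.2.

```bash
python3 - <<'E'
from h import *
import pickle
a,b=[pickle.load(open(f,"rb")) for f in("w2.pkl","w3.pkl")]
P={}
for n,p,q in (("dotL",(287.25,97.5),(183,63.25)),("dotR",(345.75,97.75),(241.25,62.5)),
("t1",(308,131.75),(203.25,97.25)),("t2",(316.25,131.75),(212.25,97.25)),("t3",(324.5,131.75),(220.75,97.25)),
("b1",(309.25,158.5),(221.5,129.25)),("b2",(316.5,158.5),(228.75,129.25)),("b3",(324.25,158.5),(236.25,129.25)),("base",(352.25,68.75),(277.5,42.25))):
    x,e=tri([(a,p),(b,q)]);P[n]=x;print(n,x.round(1),round(e,1))
B=[onz(a,p,10) for p in((282.25,68.25),(352.25,68.75),(349.75,169.25),(284,168.75))]
print(np.round(B,1),np.mean(B,0))
d=(B[0]+B[1]-B[2]-B[3]);print("stand yaw",np.degrees(np.arctan2(d[1],d[0])))
v=P["t1"]+P["t2"]+P["t3"]-P["b1"]-P["b2"]-P["b3"];print("slope dir",v/np.linalg.norm(v),np.linalg.norm(v)/3)
v=P["dotL"]-P["dotR"];print("y dir",v,np.degrees(np.arctan2(-v[0],v[1])))
yaw=np.radians(7.1)
E
```

```text
dotL [479.7 295.9 123.3] 0.0
dotR [486.2 241.  124.6] 0.1
t1 [450.7 272.4 131. ] 0.0
t2 [451.7 264.6 129. ] 0.1
t3 [452.6 256.9 128.4] 0.1
b1 [421.  268.9  80. ] 0.4
b2 [422.  260.9  80.1] 0.3
b3 [423.1 252.3  81.1] 0.2
base [536.4 228.4  -2. ] 0.4
[[523.2 317.9  10. ]
 [533.8 229.5  10. ]
 [406.1 213.9  10. ]
 [395.6 302.4  10. ]] [464.66974836 265.91771931  10.        ]
stand yaw 6.9391498818410025
slope dir [0.51570456 0.06847571 0.85402569] 57.43498308585015
y dir [-6.5553287  54.89727377 -1.25546876] 6.809493010622473
```

Emit:
jog_arm([
  {"dx":0.29,"dy":-0.83,"dz":0.33,"ax":0,"ay":0,"az":0,"gripper":0},
  {"dx":0.29,"dy":-0.83,"dz":0.33,"ax":0,"ay":0,"az":0,"gripper":0},
  {"dx":0.29,"dy":-0.83,"dz":0.33,"ax":0,"ay":0,"az":0,"gripper":0},
  {"dx":0,"dy":0,"dz":0,"ax":0,"ay":1,"az":0,"gripper":0},
  {"dx":0,"dy":0,"dz":0,"ax":0,"ay":1,"az":0,"gripper":0},
  {"dx":0,"dy":0,"dz":0,"ax":0,"ay":1,"az":0,"gripper":0},
  {"dx":0,"dy":0,"dz":0,"ax":0,"ay":1,"az":0,"gripper":0},
  {"dx":0,"dy":0,"dz":0,"ax":0,"ay":1,"az":0,"gripper":0},
  {"dx":0,"dy":0,"dz":0,"ax":0,"ay":1,"az":0,"gripper":0},
  {"dx":0,"dy":0,"dz":0,"ax":0,"ay":0,"az":0,"gripper":0},
])

```text
clock: 5.68
eef_pos: [410.6, 202.1, 268.5]
eef_rot: [-3.1, -0.973, 0.164]
wrist_force: [-0.4, 0.2, -0.7]
finger_gap: 93.8
finger_force: 0.0
```

```bash
cat > plan.py <<'E'
import sys,numpy as np
from cell import manip
from scipy.spatial.transform import Rotation as R
def zc(yaw,th): # tool y = -(yaw y), tilt th from down toward yaw-x
    return R.from_euler("z",yaw,degrees=True)*R.from_euler("x",180,degrees=True)*R.from_euler("y",th,degrees=True)
def go(p,r):
    s=manip.read_state();c=R.from_euler("xyz",s["eef_rot"])
    print("shift units",(c.inv().apply(np.array(p)-s["eef_pos"])/40).round(3),"turn units",(np.degrees((c.inv()*r).as_rotvec())/10).round(3))
    print("pos",s["eef_pos"].round(1),"J",s["joints"].round(2),"F",s["wrist_force"].round(1),"gap",round(s["finger_gap"],1),"clk",s["clock"])
E
python3 -c "
from plan import *
go([393.4,257.3,118],zc(6.9,60))"
```

```text
shift units [-3.221 -1.347  2.013] turn units [-0.449  0.431  0.122]
pos [410.6 202.1 268.5] J [ 0.52 -0.37  2.31 -0.81  0.35  2.55] F [-0.4  0.2 -0.7] gap 93.8 clk 5.675
```

The wrist reaches J6's limit at this tilt, so I'll use a 35° tilt instead (25° off the cover's normal).

```bash
python3 -c "
from plan import *
go([385,257,200],zc(6.9,35))"
```

```text
shift units [-1.644 -1.43   0.688] turn units [-0.414 -2.068  0.218]
pos [410.6 202.1 268.5] J [ 0.52 -0.37  2.31 -0.81  0.35  2.55] F [-0.4  0.2 -0.7] gap 93.8 clk 5.675
```

Emit:
jog_arm([
  {"dx":-0.3,"dy":-0.4,"dz":0,"ax":-0.1,"ay":-0.5,"az":0.05,"gripper":0},
  {"dx":-0.3,"dy":-0.4,"dz":0,"ax":-0.1,"ay":-0.5,"az":0.05,"gripper":0},
  {"dx":-0.3,"dy":-0.4,"dz":0,"ax":-0.1,"ay":-0.5,"az":0.05,"gripper":0},
  {"dx":-0.3,"dy":-0.2,"dz":0,"ax":-0.1,"ay":-0.5,"az":0.05,"gripper":0},
  {"dx":0,"dy":0,"dz":0,"ax":0,"ay":0,"az":0,"gripper":0},
])

```text
clock: 6.3
eef_pos: [369.5, 254.8, 233.1]
eef_rot: [3.14, -0.619, 0.127]
wrist_force: [-0.2, -0.3, -0.3]
finger_gap: 93.9
finger_force: 0.0
```

```bash
python3 -c "
from plan import *
go([390.5,257,115],zc(6.9,35))"
```

```text
shift units [-1.284  0.009  2.71 ] turn units [-0.015 -0.047  0.033]
pos [369.5 254.8 233.1] J [ 0.71 -0.21  2.12 -0.49  0.75  2.43] F [-0.2 -0.3 -0.3] gap 93.9 clk 6.3
```

Emit:
jog_arm([
  {"dx":-0.43,"dy":0,"dz":0.9,"ax":0,"ay":-0.05,"az":0.03,"gripper":0},
  {"dx":-0.43,"dy":0,"dz":0.9,"ax":0,"ay":0,"az":0,"gripper":0},
  {"dx":-0.43,"dy":0,"dz":0.9,"ax":0,"ay":0,"az":0,"gripper":0},
  {"dx":0,"dy":0,"dz":0,"ax":0,"ay":0,"az":0,"gripper":0},
])

```text
clock: 6.8
eef_pos: [395.6, 246.0, 123.2]
eef_rot: [-3.131, -0.59, 0.128]
wrist_force: [0.3, 0.7, 0.3]
finger_gap: 93.8
finger_force: 0.0
```

```bash
python3 -c "
from plan import *
go([390.5,257,115],zc(6.9,35))
go([442.1,263.2,85],zc(6.9,35))"
```

```text
shift units [-0.19  -0.289  0.123] turn units [-0.083  0.118  0.036]
pos [395.6 246.  123.2] J [ 0.62  0.01  2.21 -0.62  0.46  2.55] F [0.3 0.7 0.3] gap 93.8 clk 6.8
shift units [ 0.472 -0.264  1.469] turn units [-0.083  0.118  0.036]
pos [395.6 246.  123.2] J [ 0.62  0.01  2.21 -0.62  0.46  2.55] F [0.3 0.7 0.3] gap 93.8 clk 6.8
```

Emit:
jog_arm([
  {"dx":0,"dy":0,"dz":-0.9,"ax":0,"ay":0,"az":0,"gripper":0},
  {"dx":0,"dy":0,"dz":-0.9,"ax":0,"ay":0,"az":-1,"gripper":0},
  {"dx":0,"dy":0,"dz":-0.5,"ax":0,"ay":0,"az":-1,"gripper":0},
  {"dx":0,"dy":0,"dz":0,"ax":0,"ay":0,"az":-1,"gripper":0},
  {"dx":0,"dy":0,"dz":0,"ax":0,"ay":0,"az":-1,"gripper":0},
  {"dx":0,"dy":0,"dz":0,"ax":0,"ay":0,"az":-1,"gripper":0},
  {"dx":0,"dy":0,"dz":0,"ax":0,"ay":0,"az":-1,"gripper":0},
  {"dx":0,"dy":0,"dz":0,"ax":0,"ay":0,"az":-1,"gripper":0},
  {"dx":0,"dy":0,"dz":0,"ax":0,"ay":0,"az":-1,"gripper":0},
  {"dx":0,"dy":0,"dz":0,"ax":0,"ay":0,"az":-1,"gripper":0},
])

```text
clock: 8.05
eef_pos: [345.0, 239.5, 202.9]
eef_rot: [2.546, -0.008, 1.71]
wrist_force: [-0.7, -0.2, -0.3]
finger_gap: 94.3
finger_force: 0.0
```

Emit:
jog_arm([
  {"dx":0,"dy":0,"dz":0,"ax":0,"ay":0,"az":-1,"gripper":0},
  {"dx":0,"dy":0,"dz":0,"ax":0,"ay":0,"az":-1,"gripper":0},
  {"dx":0,"dy":0,"dz":0,"ax":0,"ay":0,"az":-1,"gripper":0},
  {"dx":0,"dy":0,"dz":0,"ax":0,"ay":0,"az":-1,"gripper":0},
  {"dx":0,"dy":0,"dz":0,"ax":0,"ay":0,"az":-1,"gripper":0},
  {"dx":0,"dy":0,"dz":0,"ax":0,"ay":0,"az":-1,"gripper":0},
  {"dx":0,"dy":0,"dz":0,"ax":0,"ay":0,"az":-1,"gripper":0},
  {"dx":0,"dy":0,"dz":0,"ax":0,"ay":0,"az":-1,"gripper":0},
  {"dx":0,"dy":0,"dz":0,"ax":0,"ay":0,"az":-1,"gripper":0},
  {"dx":0,"dy":0,"dz":0,"ax":0,"ay":0,"az":0,"gripper":0},
])

```text
clock: 9.3
eef_pos: [345.0, 239.5, 202.6]
eef_rot: [3.127, 0.595, -3.016]
wrist_force: [0.1, 1.3, -0.8]
finger_gap: 93.6
finger_force: 0.0
```

```bash
cat >> plan.py <<'E'
def zf(yaw,th): return zc(yaw,th)*R.from_euler("z",180,degrees=True)
E
python3 -c "
from plan import *
go([390.5,257,115],zf(6.9,35))"
```

```text
shift units [0.248 0.256 2.482] turn units [ 0.101 -0.09   0.025]
pos [345.  239.5 202.6] J [ 0.7  -0.25  2.22 -0.47  0.7  -0.71] F [ 0.1  1.3 -0.8] gap 93.6 clk 9.3
```

Emit:
jog_arm([
  {"dx":0.08,"dy":0.08,"dz":0.83,"ax":0.1,"ay":-0.09,"az":0.02,"gripper":0},
  {"dx":0.08,"dy":0.08,"dz":0.83,"ax":0,"ay":0,"az":0,"gripper":0},
  {"dx":0.08,"dy":0.08,"dz":0.83,"ax":0,"ay":0,"az":0,"gripper":0},
  {"dx":0,"dy":0,"dz":0,"ax":0,"ay":0,"az":0,"gripper":0},
])

```text
clock: 9.8
eef_pos: [391.9, 254.6, 112.9]
eef_rot: [-3.139, 0.607, -3.022]
wrist_force: [0.0, -0.7, 0.4]
finger_gap: 93.9
finger_force: 0.0
```

```bash
python3 -c "
from plan import *
go([442.1,263.2,85],zf(6.9,35))"
```

```text
shift units [-0.647  0.068  1.297] turn units [-0.016 -0.024 -0.003]
pos [391.9 254.6 112.9] J [ 0.67  0.04  2.22 -0.74  0.46 -0.42] F [ 0.  -0.7  0.4] gap 93.9 clk 9.8
```

Emit:
jog_arm([
  {"dx":-0.22,"dy":0.02,"dz":0.43,"ax":0,"ay":0,"az":0,"gripper":0},
  {"dx":-0.22,"dy":0.02,"dz":0.43,"ax":0,"ay":0,"az":0,"gripper":0},
  {"dx":0,"dy":0,"dz":0,"ax":0,"ay":0,"az":0,"gripper":0},
])

```text
clock: 10.18
eef_pos: [426.1, 260.6, 97.0]
eef_rot: [-3.14, 0.61, -3.021]
wrist_force: [0.4, 1.2, -0.6]
finger_gap: 94.1
finger_force: 0.0
```

```bash
python3 -c "
from plan import *
go([442.1,263.2,85],zf(6.9,35))"
```

```text
shift units [-0.159  0.017  0.477] turn units [-0.007 -0.004 -0.002]
pos [426.1 260.6  97. ] J [ 0.62  0.14  2.16 -0.79  0.4  -0.4 ] F [ 0.4  1.2 -0.6] gap 94.1 clk 10.175
```

Emit:
jog_arm([
  {"dx":-0.16,"dy":0.02,"dz":0.48,"ax":0,"ay":0,"az":0,"gripper":0},
  {"dx":0,"dy":0,"dz":0,"ax":0,"ay":0,"az":0,"gripper":0},
  {"dx":0,"dy":0,"dz":0,"ax":0,"ay":0,"az":0,"gripper":0.3},
  {"dx":0,"dy":0,"dz":0,"ax":0,"ay":0,"az":0,"gripper":1},
  {"dx":0,"dy":0,"dz":0,"ax":0,"ay":0,"az":0,"gripper":1},
  {"dx":0,"dy":0,"dz":0,"ax":0,"ay":0,"az":0,"gripper":1},
  {"dx":0,"dy":0,"dz":0,"ax":0,"ay":0,"az":0,"gripper":1},
], squeeze=15)

```text
clock: 11.05
eef_pos: [441.8, 263.3, 83.7]
eef_rot: [-3.139, 0.609, -3.018]
wrist_force: [-2.7, -0.3, 2.1]
finger_gap: 51.8
finger_force: 15.0
```

```bash
python3 -c "
from plan import *
go([442.1,263.2,85],zf(6.9,35))"
```

```text
shift units [-0.025 -0.003 -0.023] turn units [-0.006 -0.011  0.013]
pos [441.8 263.3  83.7] J [ 0.6   0.2   2.13 -0.82  0.37 -0.38] F [-2.7 -0.3  2.1] gap 51.8 clk 11.05
```

Emit:
jog_arm([
  {"dx":0.13,"dy":0,"dz":-0.27,"ax":0,"ay":0,"az":0,"gripper":1},
  {"dx":0.25,"dy":0,"dz":-0.54,"ax":0,"ay":0,"az":0,"gripper":1},
  {"dx":0.25,"dy":0,"dz":-0.54,"ax":0,"ay":0,"az":0,"gripper":1},
  {"dx":-0.3,"dy":0,"dz":-0.5,"ax":0,"ay":0,"az":0,"gripper":1},
  {"dx":-0.5,"dy":0,"dz":-0.72,"ax":0,"ay":0,"az":0,"gripper":1},
  {"dx":-0.5,"dy":0,"dz":-0.72,"ax":0,"ay":0,"az":0,"gripper":1},
  {"dx":-0.5,"dy":0,"dz":-0.72,"ax":0,"ay":0,"az":0,"gripper":1},
  {"dx":0,"dy":0,"dz":0,"ax":0,"ay":0,"az":0,"gripper":1},
])

```text
clock: 12.05
eef_pos: [388.7, 257.5, 244.3]
eef_rot: [3.141, 0.612, -3.02]
wrist_force: [0.1, -0.1, -1.2]
finger_gap: 52.2
finger_force: 15.0
```

```bash
python3 -c "
from plan import *
from h import *
go([420,150,240],zf(6.9,-25))
w=cam('wrist');s=cam('scene');cv2.imwrite('pics/w4.png',np.vstack([w['image'][60:300,100:600,::-1],s['image'][50:250,100:600,::-1]]))"
```

```text
shift units [-0.306 -2.763  0.345] turn units [2.000e-03 6.007e+00 1.000e-02]
pos [388.7 257.5 244.3] J [ 0.68 -0.18  2.07 -0.45  0.77 -0.76] F [ 0.1 -0.1 -1.2] gap 52.2 clk 12.05
```

View pics/w4.png

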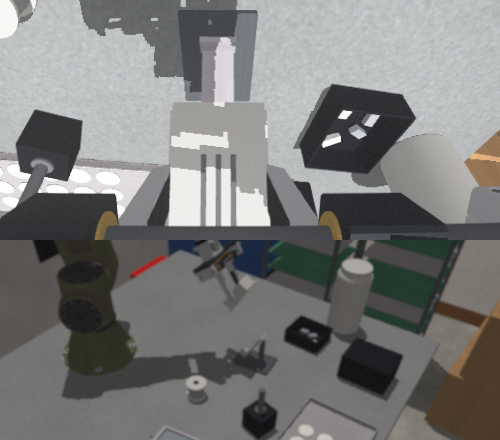

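The cover is held straight in the fingers (cover centre about (218,150) in this view), the stand is empty and undisturbed, and the bin, holder and spool are untouched. Next I'll level to a viewing tilt and travel.

Emit:
jog_arm([
  {"dx":-0.4,"dy":0,"dz":-0.5,"ax":0,"ay":0.84,"az":0,"gripper":1},
  {"dx":-0.2,"dy":0,"dz":-0.5,"ax":0,"ay":0.83,"az":0,"gripper":1},
  {"dx":0,"dy":0,"dz":0,"ax":0,"ay":0.83,"az":0,"gripper":1},
  {"dx":0,"dy":0,"dz":0,"ax":0,"ay":0,"az":0,"gripper":1},
])

```text
clock: 12.65
eef_pos: [389.4, 256.9, 287.3]
eef_rot: [-3.138, 0.17, -3.021]
wrist_force: [-0.2, -0.3, -1.6]
finger_gap: 52.0
finger_force: 15.0
```

```bash
python3 -c "
from plan import *
go([565,-140,270],zf(6.9,10))"
```

```text
shift units [ -3.043 -10.375   1.002] turn units [-0.021 -0.024  0.002]
pos [389.4 256.9 287.3] J [ 0.55 -0.03  1.73 -0.08  1.29 -1.13] F [-0.2 -0.3 -1.6] gap 52.0 clk 12.65
```

Emit:
jog_arm([
  {"dx":-0.25,"dy":-0.86,"dz":0.08,"ax":0,"ay":0,"az":0,"gripper":1},
  {"dx":-0.25,"dy":-0.86,"dz":0.08,"ax":0,"ay":0,"az":0,"gripper":1},
  {"dx":-0.25,"dy":-0.86,"dz":0.08,"ax":0,"ay":0,"az":0,"gripper":1},
  {"dx":-0.25,"dy":-0.86,"dz":0.08,"ax":0,"ay":0,"az":0,"gripper":1},
  {"dx":-0.25,"dy":-0.86,"dz":0.08,"ax":0,"ay":0,"az":0,"gripper":1},
  {"dx":-0.25,"dy":-0.86,"dz":0.08,"ax":0,"ay":0,"az":0,"gripper":1},
  {"dx":-0.25,"dy":-0.86,"dz":0.08,"ax":0,"ay":0,"az":0,"gripper":1},
  {"dx":-0.25,"dy":-0.86,"dz":0.08,"ax":0,"ay":0,"az":0,"gripper":1},
  {"dx":-0.25,"dy":-0.86,"dz":0.08,"ax":0,"ay":0,"az":0,"gripper":1},
  {"dx":-0.25,"dy":-0.86,"dz":0.08,"ax":0,"ay":0,"az":0,"gripper":1},
])

```text
clock: 13.9
eef_pos: [533.4, -72.4, 274.0]
eef_rot: [-3.137, 0.172, -3.02]
wrist_force: [-0.6, 0.8, -1.4]
finger_gap: 52.1
finger_force: 15.0
```

Emit:
jog_arm([
  {"dx":-0.25,"dy":-0.86,"dz":0.08,"ax":0,"ay":0,"az":0,"gripper":1},
  {"dx":-0.25,"dy":-0.86,"dz":0.08,"ax":0,"ay":0,"az":0,"gripper":1},
  {"dx":0,"dy":0,"dz":0,"ax":0,"ay":0,"az":0,"gripper":1},
  {"dx":0,"dy":0,"dz":0,"ax":0,"ay":0,"az":0,"gripper":1},
])

```text
clock: 14.4
eef_pos: [562.3, -136.6, 271.8]
eef_rot: [-3.139, 0.172, -3.02]
wrist_force: [0.3, -0.5, -0.1]
finger_gap: 51.6
finger_force: 15.0
```

```bash
python3 -c "
from plan import *
from h import *
import pickle
go([565,-240,270],zf(6.9,10))
w=cam('wrist');pickle.dump(w,open('w5.pkl','wb'))"
```

```text
shift units [ 0.251 -2.574  0.01 ] turn units [-0.015 -0.014  0.009]
pos [ 562.3 -136.6  271.8] J [-0.33  0.23  1.48  0.08  1.27 -2.04] F [ 0.3 -0.5 -0.1] gap 51.6 clk 14.4
```

Emit:
jog_arm([
  {"dx":0,"dy":-0.83,"dz":0,"ax":0,"ay":0,"az":0,"gripper":1},
  {"dx":0,"dy":-0.83,"dz":0,"ax":0,"ay":0,"az":0,"gripper":1},
  {"dx":0,"dy":-0.83,"dz":0,"ax":0,"ay":0,"az":0,"gripper":1},
  {"dx":0,"dy":0,"dz":0,"ax":0,"ay":0,"az":0,"gripper":1},
  {"dx":0,"dy":0,"dz":0,"ax":0,"ay":0,"az":0,"gripper":1},
])

```text
clock: 15.08
eef_pos: [574.9, -235.1, 272.9]
eef_rot: [-3.139, 0.173, -3.019]
wrist_force: [-0.1, 0.2, -0.7]
finger_gap: 51.8
finger_force: 15.0
```

```bash
python3 -c "
from plan import *
from h import *
import pickle
go([565,-240,270],zf(6.9,10))
a=pickle.load(open('w5.pkl','rb'))
w=cam('wrist');pickle.dump(w,open('w6.pkl','wb'))
ims=[]
for c in(a,w):
    p=proj(c,[[495,-205,38]])[0];print(p)
    u=int(np.clip(p[0]-100,0,440));v=int(np.clip(p[1]-70,0,260));ims.append(crop(c,u,v,200,150,2)[:, :400]);print(u,v)
k=np.hstack(ims);k=cv2.resize(k,None,fx=1,fy=1);print(k.shape);cv2.imwrite('pics/c5.png',np.vstack([k,cv2.resize(np.hstack([a['image'],w['image']])[:,:,::-1],(800,250))]))"
```

```text
shift units [ 0.268 -0.092  0.028] turn units [-0.011 -0.011  0.014]
pos [ 574.9 -235.1  272.9] J [-0.49  0.34  1.34  0.1   1.32 -2.2 ] F [-0.1  0.2 -0.7] gap 51.8 clk 15.075
[267.62478354  85.51204187]
167 15
[351.50974162  84.79267917]
251 14
(300, 800, 3)
```

View pics/c5.png

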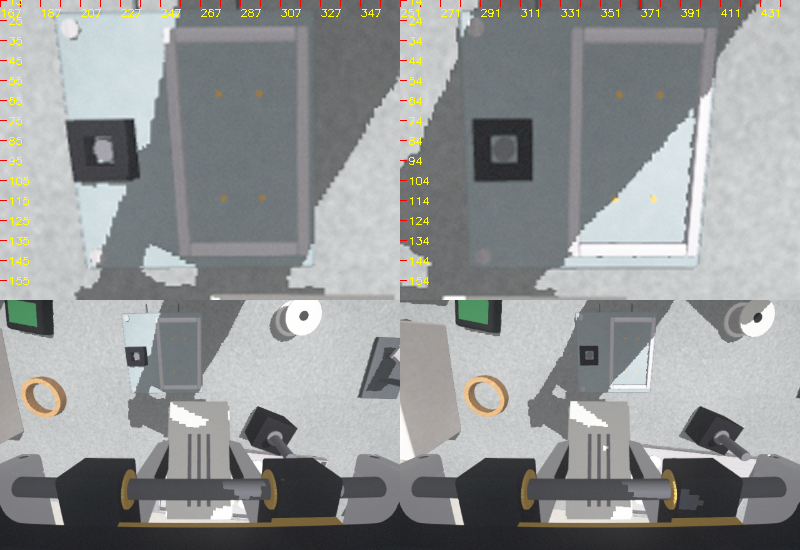

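Both views show the fixture clearly. There are four orange dots on the pocket floor, in w5 near (276,61), (296,61), (279,114) and (298,113), and in w6 near (360,61), (381,61), (358,113) and (378,113). The well is at w5 (218,91) and w6 (303,88). I'll triangulate both.

```bash
python3 - <<'E'
from h import *
import pickle
a,b=[pickle.load(open(f,"rb")) for f in("w5.pkl","w6.pkl")]
def dots(c,box):
    u,v,U,V=box;im=c["image"][v:V,u:U].astype(int)
    m=((im[...,0]-im[...,2])>25).astype(np.uint8);n,l,s,ce=cv2.connectedComponentsWithStats(m)
    return np.array(sorted([ce[i]+[u,v] for i in range(1,n) if s[i,4]>=2],key=lambda p:(round(p[1]/20),p[0])))
da,db=dots(a,(260,50,310,125)),dots(b,(345,50,395,125));print(da.round(1).tolist(),db.round(1).tolist())
L=lambda x,y:(167+x/2,15+y/2)
Rr=lambda x,y:(251+(x-400)/2,14+y/2)
if len(da)==len(db)==4:
    X=[tri([(a,p),(b,q)]) for p,q in zip(da,db)]
    for x,e in X:print("dot",x.round(1),round(e,2))
    print("mean",np.mean([x for x,e in X],0))
def grp(n,A,B,z):
    X=[tri([(a,L(*p)),(b,Rr(*q))])[0] for p,q in zip(A,B)];print(n,np.round(X,1).tolist(),"mean",np.mean(X,0).round(1))
    for c,Q,f in((a,A,L),(b,B,Rr)):
        Y=np.array([onz(c,f(*p),z) for p in Q]);d=Y[0]+Y[1]-Y[2]-Y[3];e=Y[0]+Y[3]-Y[1]-Y[2];print("  onz",Y.mean(0).round(1),"yaw",np.degrees(np.arctan2(-d[1],-d[0])).round(2),np.degrees(np.arctan2(e[0],-e[1])).round(2),np.linalg.norm(d)/2,np.linalg.norm(e)/2)
grp("pk outer",[(165,27),(307,26),(313,255),(180,257)],[(570,27),(714,27),(700,256),(568,256)],38)
grp("housing",[(67,120),(134,118),(138,180),(74,184)],[(472,119),(532,118),(532,181),(474,181)],52)
grp("open",[(84,138),(117,135),(121,165),(87,166)],[(490,136),(517,135),(518,162),(491,163)],52)
E
```

```text
[[275.9, 61.6], [296.1, 61.4], [278.4, 113.5], [297.6, 113.4]] [[360.0, 60.8], [380.7, 60.9], [358.0, 113.0], [377.0, 112.8]]
dot [ 467.5 -198.4   28.8] 0.13
dot [ 464.5 -174.6   31.4] 0.06
dot [ 527.1 -190.8   29.9] 0.06
dot [ 524.1 -167.1   29. ] 0.06
mean [ 495.82755917 -182.69526627   29.7813803 ]
pk outer [[435.7, -231.5, 26.9], [426.0, -150.6, 32.4], [555.5, -130.5, 34.1], [566.1, -214.4, 35.8]] mean [ 495.8 -181.8   32.3]
  onz [ 496.1 -181.1   38. ] yaw 7.75 7.44 129.75737115102706 81.67373347845448
  onz [ 495.8 -182.5   38. ] yaw 8.33 7.35 129.64191865328795 82.12502370499475
housing [[491.6, -281.0, 48.0], [487.1, -247.1, 29.6], [522.7, -242.8, 33.5], [526.1, -276.5, 50.3]] mean [ 506.9 -261.9   40.4]
  onz [ 506.  -258.8   52. ] yaw 5.71 8.92 34.66553842569675 38.22902106207334
  onz [ 506.2 -261.8   52. ] yaw 6.97 7.39 34.1973246465055 33.83753746403801
open [[499.6, -269.5, 53.3], [497.4, -254.8, 38.3], [513.4, -252.3, 37.8], [514.4, -267.4, 54.8]] mean [ 506.2 -261.    46.1]
  onz [ 506.1 -259.4   52. ] yaw 7.73 9.61 15.960135282112118 19.599378302280893
  onz [ 505.4 -261.    52. ] yaw 8.27 8.97 14.75951031902188 15.4921718271241
```

Emit:
jog_arm([
  {"dx":0.3,"dy":0.3,"dz":0,"ax":0,"ay":0.88,"az":0,"gripper":1},
  {"dx":0.3,"dy":0.3,"dz":0,"ax":0,"ay":0.88,"az":0,"gripper":1},
  {"dx":0.3,"dy":0.3,"dz":0,"ax":0,"ay":0.88,"az":0,"gripper":1},
  {"dx":0.3,"dy":0.3,"dz":0,"ax":0,"ay":0.87,"az":0,"gripper":1},
  {"dx":0,"dy":0,"dz":0,"ax":0,"ay":0,"az":0,"gripper":1},
])

```text
clock: 15.75
eef_pos: [522.9, -192.7, 274.6]
eef_rot: [-3.14, -0.44, -3.018]
wrist_force: [0.1, 0.2, -1.5]
finger_gap: 52.1
finger_force: 15.0
```

```bash
python3 -c "
from plan import *
go([490.6,-183.1,90],zf(7.3,-25.1))"
```

```text
shift units [-1.268  0.346  4.504] turn units [-0.003 -0.013 -0.018]
pos [ 522.9 -192.7  274.6] J [-0.33  0.53  1.12 -0.2   1.89 -2.05] F [ 0.1  0.2 -1.5] gap 52.1 clk 15.75
```

Emit:
jog_arm([
  {"dx":-0.21,"dy":0.06,"dz":0.75,"ax":0,"ay":0,"az":-0.02,"gripper":1},
  {"dx":-0.21,"dy":0.06,"dz":0.75,"ax":0,"ay":-0.01,"az":0,"gripper":1},
  {"dx":-0.21,"dy":0.06,"dz":0.75,"ax":0,"ay":0,"az":0,"gripper":1},
  {"dx":-0.21,"dy":0.06,"dz":0.75,"ax":0,"ay":0,"az":0,"gripper":1},
  {"dx":-0.21,"dy":0.06,"dz":0.75,"ax":0,"ay":0,"az":0,"gripper":1},
  {"dx":-0.21,"dy":0.05,"dz":0.75,"ax":0,"ay":0,"az":0,"gripper":1},
  {"dx":0,"dy":0,"dz":0,"ax":0,"ay":0,"az":0,"gripper":1},
  {"dx":0,"dy":0,"dz":0,"ax":0,"ay":0,"az":0,"gripper":1},
])

```text
clock: 16.75
eef_pos: [490.8, -184.7, 92.7]
eef_rot: [-3.14, -0.435, -3.018]
wrist_force: [0.0, -0.4, -0.7]
finger_gap: 51.7
finger_force: 15.0
```

```bash
python3 -c "
from plan import *
go([490.6,-183.1,66],zf(7.3,-25.1))"
```

```text
shift units [-0.282  0.043  0.606] turn units [-0.003  0.02  -0.018]
pos [ 490.8 -184.7   92.7] J [-0.34  0.61  1.43 -0.19  1.5  -1.98] F [ 0.  -0.4 -0.7] gap 51.7 clk 16.75
```

Emit:
jog_arm([
  {"dx":-0.14,"dy":0.02,"dz":0.3,"ax":0,"ay":0.02,"az":-0.02,"gripper":1},
  {"dx":-0.14,"dy":0.02,"dz":0.3,"ax":0,"ay":0,"az":0,"gripper":1},
  {"dx":0,"dy":0,"dz":0,"ax":0,"ay":0,"az":0,"gripper":1},
])

```text
clock: 17.12
eef_pos: [489.1, -182.6, 63.4]
eef_rot: [3.14, -0.444, -3.012]
wrist_force: [-0.6, 0.4, -1.0]
finger_gap: 51.8
finger_force: 15.0
```

```bash
python3 -c "
from plan import *
from h import *
import pickle
go([490.6,-183.1,52],zf(7.3,-25.1))
w=cam('wrist');t=cam('top');pickle.dump((w,t),open('w7.pkl','wb'))
p=proj(w,[[440,-190,38]])[0];print(p)
cv2.imwrite('pics/c7.png',np.hstack([crop(w,220,0,200,260,2)[:,:400],crop(t,345,165,80,104,5)]))"
```

```text
shift units [-0.155 -0.019  0.243] turn units [ 0.007 -0.031  0.009]
pos [ 489.1 -182.6   63.4] J [-0.33  0.65  1.45 -0.19  1.45 -1.97] F [-0.6  0.4 -1. ] gap 51.8 clk 17.125
[315.83088341 173.63922295]
```

View pics/c7.png

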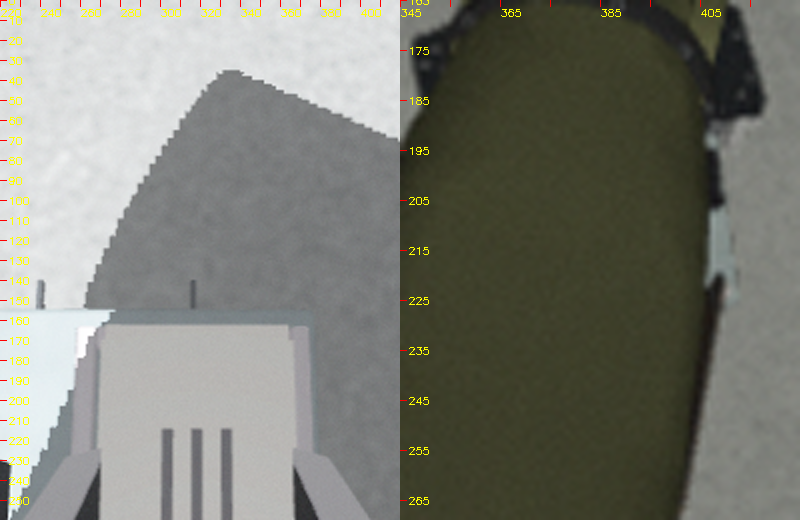

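The wrist crop shows the cover's closed face between u=270 and 366.5, with its near end at v≈162. The pocket walls' outer edges are at u≈258 and 375, so it is almost centred. I'll check the numbers against projections.

```bash
python3 - <<'E'
from plan import *
from h import *
import pickle
w,t=pickle.load(open("w7.pkl","rb"))
s=manip.read_state();tc=R.from_euler("xyz",s["eef_rot"])
C=tc*(zf(0,-25.1)).inv()  # cover orientation
print("cover rpy deg",C.as_euler("xyz",degrees=True).round(2))
o=s["eef_pos"]-C.apply([-5.3,0,20.6]);print("cover origin",o.round(1))
cw=lambda p:C.apply(p)+o
f=R.from_euler("z",7.3,degrees=True);P=np.array([495.9,-182.4,30])
c2=lambda q:((np.array(q)-[220,0])*2).round(1)
for n,p in(("cl-",[-50,-26,35]),("cl+",[-50,26,35]),("fl-",[-55,-32,5]),("fl+",[-55,32,5])):print(n,c2(proj(w,cw(p))[0]))
for n,p in(("wo-",[-64.5,-41.5,8]),("wo+",[-64.5,41.5,8]),("wo-b",[0,-41.5,8]),("wo+b",[0,41.5,8]),("base",[-75,0,0])):print(n,c2(proj(w,f.apply(p)+P)[0]))
g=w["image"].astype(int).sum(2)//3
print(g[150:176,320]); print(g[168,250:285]);print(g[168,355:385])
E
```

```text
cover rpy deg [0.05 0.22 7.34]
cover origin [ 494.8 -182.1   44. ]
cl- [101.1 322.8]
cl+ [286.2 322.9]
fl- [ 96.8 338.4]
fl+ [290.9 338.5]
wo- [ 74.4 325. ]
wo+ [311.4 325.4]
wo-b [ 66.2 511.9]
wo+b [318.8 512.2]
base [193.1 305.1]
[122 120 119 120 123 124 128 131 130 132 131 133 158 179 179 179 180 180
 181 179 180 180 181 179 180 181]
[237 236 237 236 237 236 238 230 231 249 252 253 253 242 163 162 158 153
 156 165 169 170 174 182 181 180 181 180 179 179 179 181 181 181 181]
[178 178 178 175 178 178 176 179 177 162 152 154 158 160 156 156 157 156
 155 139 130 124 118 120 118 124 121 122 121 122]
```

Emit:
jog_arm([
  {"dx":-0.1,"dy":-0.02,"dz":0.06,"ax":0,"ay":-0.02,"az":0,"gripper":1},
  {"dx":-0.03,"dy":0,"dz":0.08,"ax":0,"ay":0,"az":0,"gripper":1},
  {"dx":-0.03,"dy":0,"dz":0.07,"ax":0,"ay":0,"az":0,"gripper":1},
  {"dx":0,"dy":0,"dz":0,"ax":0,"ay":0,"az":0,"gripper":1},
])

```text
clock: 17.73
eef_pos: [491.8, -183.3, 54.1]
eef_rot: [3.14, -0.439, -3.013]
wrist_force: [-0.0, 0.2, -1.6]
finger_gap: 52.2
finger_force: 15.0
```

```bash
python3 -c "
from plan import *
go([490.6,-183.1,50.6],zf(7.3,-25.1))"
```

```text
shift units [-0.011  0.009  0.091] turn units [ 0.003 -0.003  0.006]
pos [ 491.8 -183.3   54.1] J [-0.33  0.66  1.44 -0.19  1.44 -1.97] F [-0.   0.2 -1.6] gap 52.2 clk 17.725
```

Emit:
jog_arm([
  {"dx":0,"dy":0.01,"dz":0.05,"ax":0,"ay":0,"az":0,"gripper":1},
  {"dx":-0.02,"dy":0,"dz":0.04,"ax":0,"ay":0,"az":0,"gripper":1},
  {"dx":0,"dy":0,"dz":0,"ax":0,"ay":0,"az":0,"gripper":1},
])

```text
clock: 18.1
eef_pos: [491.1, -183.0, 51.0]
eef_rot: [3.141, -0.438, -3.013]
wrist_force: [-1.2, 0.9, 3.2]
finger_gap: 51.8
finger_force: 15.0
```

```bash
python3 -c "
from plan import *
go([490.6,-183.1,50.6],zf(7.3,-25.1))"
```

```text
shift units [ 0.006 -0.     0.014] turn units [ 0.002 -0.001  0.005]
pos [ 491.1 -183.    51. ] J [-0.33  0.67  1.45 -0.19  1.43 -1.97] F [-1.2  0.9  3.2] gap 51.8 clk 18.1
```

Emit:
jog_arm([
  {"dx":0,"dy":0,"dz":0,"ax":0,"ay":0,"az":0,"gripper":0.4},
  {"dx":0,"dy":0,"dz":0,"ax":0,"ay":0,"az":0,"gripper":0.25},
  {"dx":0,"dy":0,"dz":0,"ax":0,"ay":0,"az":0,"gripper":0.25},
  {"dx":0,"dy":0,"dz":-0.3,"ax":0,"ay":0,"az":0,"gripper":0.25},
  {"dx":0,"dy":0,"dz":-0.8,"ax":0,"ay":0,"az":0,"gripper":0.25},
  {"dx":0,"dy":0,"dz":-0.9,"ax":0,"ay":0,"az":0,"gripper":0.25},
  {"dx":0,"dy":0,"dz":-0.9,"ax":0,"ay":0,"az":0,"gripper":0.25},
  {"dx":0,"dy":0,"dz":-0.9,"ax":0,"ay":0,"az":0,"gripper":0.25},
  {"dx":0,"dy":0,"dz":0,"ax":0,"ay":0,"az":0,"gripper":0.25},
])

```text
clock: 19.23
eef_pos: [556.5, -174.9, 191.1]
eef_rot: [-3.14, -0.434, -3.014]
wrist_force: [0.0, -0.3, -1.7]
finger_gap: 70.6
finger_force: 0.0
```

```bash
python3 -c "
from plan import *
from h import *
import pickle
w=cam('wrist');pickle.dump(w,open('w8.pkl','wb'))
go([556,-175,230],zf(7,0))
print(proj(w,[[495.9,-182.4,65]]))"
```

```text
shift units [ 0.421 -0.005 -0.932] turn units [-0.007 -2.501  0.035]
pos [ 555.5 -174.9  189.1] J [-0.29  0.64  1.14 -0.18  1.76 -1.99] F [ 0.5  0.6 -0.5] gap 70.4 clk 19.275
[[318.05736327 190.8290903 ]]
```

Emit:
jog_arm([
  {"dx":0.2,"dy":0,"dz":-0.5,"ax":0,"ay":-0.83,"az":0,"gripper":0.25},
  {"dx":0,"dy":0,"dz":-0.5,"ax":0,"ay":-0.83,"az":0,"gripper":0.25},
  {"dx":0,"dy":0,"dz":-0.5,"ax":0,"ay":-0.83,"az":0,"gripper":0.25},
  {"dx":0,"dy":0,"dz":0,"ax":0,"ay":0,"az":1,"gripper":0.25},
  {"dx":0,"dy":0,"dz":0,"ax":0,"ay":0,"az":1,"gripper":0.25},
  {"dx":0,"dy":0,"dz":0,"ax":0,"ay":0,"az":1,"gripper":0.25},
  {"dx":0,"dy":0,"dz":0,"ax":0,"ay":0,"az":1,"gripper":0.25},
  {"dx":0,"dy":0,"dz":0,"ax":0,"ay":0,"az":1,"gripper":0.25},
  {"dx":0,"dy":0,"dz":0,"ax":0,"ay":0,"az":1,"gripper":0.25},
  {"dx":0,"dy":0,"dz":0,"ax":0,"ay":0,"az":1,"gripper":0.25},
])

```text
clock: 20.52
eef_pos: [564.3, -173.6, 247.6]
eef_rot: [-3.137, -0.003, 2.042]
wrist_force: [0.4, -0.0, 0.6]
finger_gap: 70.5
finger_force: 0.0
```

Emit:
jog_arm([
  {"dx":0,"dy":0,"dz":0,"ax":0,"ay":0,"az":1,"gripper":0.25},
  {"dx":0,"dy":0,"dz":0,"ax":0,"ay":0,"az":1,"gripper":0.25},
  {"dx":0,"dy":0,"dz":0,"ax":0,"ay":0,"az":0.7,"gripper":0.25},
  {"dx":0,"dy":0,"dz":0,"ax":0,"ay":0,"az":0,"gripper":0.25},
])

```text
clock: 21.02
eef_pos: [564.4, -173.6, 247.8]
eef_rot: [-3.136, -0.001, 1.577]
wrist_force: [-1.4, 0.2, -0.6]
finger_gap: 70.5
finger_force: 0.0
```

```bash
python3 -c "
from plan import *
go([628,-85,260],zf(-90,0))"
```

```text
shift units [ 2.205  1.602 -0.311] turn units [-0.03  -0.005  0.038]
pos [ 564.4 -173.6  247.8] J [-0.36  0.37  1.35 -0.    1.43 -0.37] F [-1.4  0.2 -0.6] gap 70.5 clk 21.025
```

Emit:
jog_arm([
  {"dx":0.73,"dy":0.53,"dz":-0.1,"ax":-0.03,"ay":0,"az":0.04,"gripper":0.25},
  {"dx":0.73,"dy":0.53,"dz":-0.1,"ax":0,"ay":0,"az":0,"gripper":0.25},
  {"dx":0.73,"dy":0.53,"dz":-0.1,"ax":0,"ay":0,"az":0,"gripper":0.25},
  {"dx":0,"dy":0,"dz":0,"ax":0,"ay":0,"az":0,"gripper":0.25},
  {"dx":0,"dy":0,"dz":0,"ax":0,"ay":0,"az":0,"gripper":0.25},
])

```text
clock: 21.65
eef_pos: [628.0, -86.5, 260.2]
eef_rot: [3.141, -0.0, 1.571]
wrist_force: [-0.3, 0.0, -0.3]
finger_gap: 70.4
finger_force: 0.0
```

```bash
python3 -c "
from plan import *
from h import *
import pickle
go([628,-85,260],zf(-90,0))
w=cam('wrist');pickle.dump(w,open('w9.pkl','wb'));print(proj(w,[[629,26,150],[629,26,75]]))"
```

```text
shift units [0.036 0.001 0.006] turn units [ 0.003 -0.002  0.003]
pos [628.  -86.5 260.2] J [-0.19  0.46  1.19  0.    1.49 -0.2 ] F [-0.3  0.  -0.3] gap 70.4 clk 21.65
[[318.94938326  71.52503626]
 [318.74409692  83.59378026]]
```

Emit:
jog_arm([
  {"dx":0,"dy":-0.8,"dz":0,"ax":0,"ay":0,"az":0,"gripper":0.25},
  {"dx":0,"dy":-0.8,"dz":0,"ax":0,"ay":0,"az":0,"gripper":0.25},
  {"dx":0,"dy":0,"dz":0,"ax":0,"ay":0,"az":0,"gripper":0.25},
  {"dx":0,"dy":0,"dz":0,"ax":0,"ay":0,"az":0,"gripper":0.25},
])

```text
clock: 22.2
eef_pos: [564.6, -86.5, 261.0]
eef_rot: [3.139, -0.0, 1.569]
wrist_force: [-0.4, -0.5, 0.5]
finger_gap: 70.5
finger_force: 0.0
```

```bash
python3 -c "
from plan import *
from h import *
import pickle
a=pickle.load(open('w9.pkl','rb'));c=pickle.load(open('w8.pkl','rb'))
b=cam('wrist');pickle.dump(b,open('w10.pkl','wb'))
p=proj(b,[[629,26,150],[629,26,75]]);q=proj(a,[[629,26,150],[629,26,75]]);print(p,q)
def box(w,p,W,H,k):
    u=int(np.clip(p[0]-W//2,0,640-W));v=int(np.clip(p[1]-H//2,0,400-H));print(u,v);return crop(w,u,v,W,H,k)
x=np.hstack([box(a,q.mean(0),100,100,4),box(b,p.mean(0),100,100,4)])
y=np.hstack([c['image'][100:300,120:520,::-1],crop(cam('top'),345,165,80,40,5)])
cv2.imwrite('pics/c9.png',np.vstack([x,y]))"
```

```text
[[392.73150837  71.82663731]
 [376.57800485  83.71219997]] [[318.94938326  71.52503626]
 [318.74409692  83.59378026]]
268 27
334 27
```

View pics/c9.png

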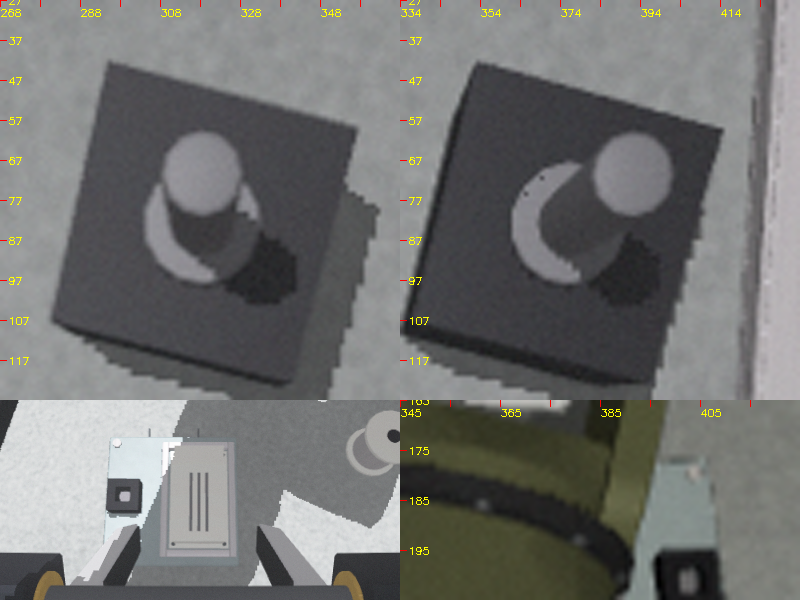

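The cover sits inside the pocket walls (bottom-left crop, centred at (200,498)). The stylus top is at w9 (318.5,70.2) and w10 (392.2,70.5). The collar is at (318.5,82.5) and (377,82.5), and the holder's top centre is at w9 (318.6,82.8).

```bash
python3 - <<'E'
from h import *
from plan import *
import pickle
a,b=[pickle.load(open(f,"rb")) for f in("w9.pkl","w10.pkl")]
print(tri([(a,(318.5,70.25)),(b,(392.25,70.5))]),tri([(a,(318.5,82.5)),(b,(377,82.5))]))
L=lambda p:(268+p[0]/4,27+p[1]/4)
H=[onz(a,L(p),70) for p in((108,62),(357,128),(292,383),(52,320))];print(np.round(H,1),np.mean(H,0))
print(onz(a,(318.5,82.5),75),onz(b,(377,82.5),75),onz(a,(318.5,70.25),150),onz(b,(392.25,70.5),150))
E
```

```text
(array([628.61818125,  27.10885149, 149.65205307]), np.float64(0.02208176366046709)) (array([628.72924821,  26.68928434,  78.78250481]), np.float64(0.06401073661972483))
[[603.5  68.9  70. ]
 [670.7  52.3  70. ]
 [654.1 -15.3  70. ]
 [587.    1.8  70. ]] [628.81456213  26.92533253  70.        ]
[628.73464123  27.13080889  75.        ] [629.41568265  27.26084854  75.        ] [628.61769066  27.02761654 150.        ] [628.54034009  27.07244254 150.        ]
```

Emit:
jog_arm([
  {"dx":0.71,"dy":0.4,"dz":0.25,"ax":0,"ay":0,"az":0,"gripper":0.25},
  {"dx":0.71,"dy":0.4,"dz":0.25,"ax":0,"ay":0,"az":0,"gripper":0.25},
  {"dx":0.71,"dy":0.4,"dz":0.25,"ax":0,"ay":0,"az":0,"gripper":0.25},
  {"dx":0.71,"dy":0.4,"dz":0.25,"ax":0,"ay":0,"az":0,"gripper":0.25},
  {"dx":0,"dy":0,"dz":0,"ax":0,"ay":0,"az":0,"gripper":0.25},
  {"dx":0,"dy":0,"dz":0,"ax":0,"ay":0,"az":0,"gripper":0.25},
])

```text
clock: 23.05
eef_pos: [628.7, 27.1, 220.8]
eef_rot: [3.14, -0.0, 1.57]
wrist_force: [-0.8, -0.5, 0.0]
finger_gap: 70.4
finger_force: 0.0
```

```bash
python3 -c "
from plan import *
go([628.7,27,114],zf(-90,0))"
```

```text
shift units [-0.003 -0.003  2.669] turn units [ 0.007 -0.001 -0.006]
pos [628.7  27.1 220.8] J [-0.02  0.47  1.27  0.    1.4  -0.01] F [-0.8 -0.5  0. ] gap 70.4 clk 23.05
```

Emit:
jog_arm([
  {"dx":0,"dy":0,"dz":0.67,"ax":0,"ay":0,"az":0,"gripper":0.25},
  {"dx":0,"dy":0,"dz":0.67,"ax":0,"ay":0,"az":0,"gripper":0.25},
  {"dx":0,"dy":0,"dz":0.67,"ax":0,"ay":0,"az":0,"gripper":0.25},
  {"dx":0,"dy":0,"dz":0.66,"ax":0,"ay":0,"az":0,"gripper":0.25},
  {"dx":0,"dy":0,"dz":0,"ax":0,"ay":0,"az":0,"gripper":0.5},
  {"dx":0,"dy":0,"dz":0,"ax":0,"ay":0,"az":0,"gripper":0.7},
  {"dx":0,"dy":0,"dz":0,"ax":0,"ay":0,"az":0,"gripper":1},
  {"dx":0,"dy":0,"dz":0,"ax":0,"ay":0,"az":0,"gripper":1},
  {"dx":0,"dy":0,"dz":0,"ax":0,"ay":0,"az":0,"gripper":1},
  {"dx":0,"dy":0,"dz":0,"ax":0,"ay":0,"az":0,"gripper":1},
], squeeze=30)

```text
clock: 24.3
eef_pos: [628.8, 27.6, 114.1]
eef_rot: [3.14, -0.0, 1.57]
wrist_force: [0.4, 0.3, 1.5]
finger_gap: 17.3
finger_force: 30.0
```

```bash
python3 -c "
from plan import *
go([628.7,27,114],zf(-90,0))"
```

```text
shift units [-0.016 -0.002  0.004] turn units [ 0.009 -0.002 -0.006]
pos [628.8  27.6 114.1] J [-0.01  0.56  1.38  0.    1.19 -0.01] F [0.4 0.3 1.5] gap 17.3 clk 24.3
```

Emit:
jog_arm([
  {"dx":0,"dy":0,"dz":-0.3,"ax":0,"ay":0,"az":0,"gripper":1},
  {"dx":0,"dy":0,"dz":-0.65,"ax":0,"ay":0,"az":0,"gripper":1},
  {"dx":0,"dy":0,"dz":-0.65,"ax":0,"ay":0,"az":0,"gripper":1},
  {"dx":0,"dy":0,"dz":-0.65,"ax":0,"ay":0,"az":0,"gripper":1},
  {"dx":0,"dy":0,"dz":0,"ax":0,"ay":0,"az":0,"gripper":1},
  {"dx":-0.4,"dy":-0.17,"dz":0,"ax":0,"ay":0,"az":0,"gripper":1},
  {"dx":-0.8,"dy":-0.34,"dz":0,"ax":0,"ay":0,"az":0,"gripper":1},
  {"dx":-0.8,"dy":-0.34,"dz":0,"ax":0,"ay":0,"az":0,"gripper":1},
  {"dx":-0.8,"dy":-0.34,"dz":0,"ax":0,"ay":0,"az":0,"gripper":1},
  {"dx":-0.8,"dy":-0.34,"dz":0,"ax":0,"ay":0,"az":0,"gripper":1},
])

```text
clock: 25.55
eef_pos: [565.7, -118.1, 202.6]
eef_rot: [-3.141, -0.001, 1.569]
wrist_force: [0.3, 0.2, -0.3]
finger_gap: 17.2
finger_force: 30.0
```

Emit:
jog_arm([
  {"dx":-0.8,"dy":-0.34,"dz":0,"ax":0,"ay":0,"az":0,"gripper":1},
  {"dx":-0.8,"dy":-0.34,"dz":0,"ax":0,"ay":0,"az":0,"gripper":1},
  {"dx":-0.8,"dy":-0.34,"dz":0,"ax":0,"ay":0,"az":0,"gripper":1},
  {"dx":-0.8,"dy":-0.34,"dz":0,"ax":0,"ay":0,"az":0,"gripper":1},
  {"dx":-0.4,"dy":-0.17,"dz":0,"ax":0,"ay":0,"az":0,"gripper":1},
  {"dx":0,"dy":0,"dz":0,"ax":0,"ay":0,"az":0,"gripper":1},
  {"dx":0,"dy":0,"dz":0,"ax":0,"ay":0,"az":0,"gripper":1},
])

```text
clock: 26.42
eef_pos: [506.1, -259.5, 203.5]
eef_rot: [3.14, -0.001, 1.57]
wrist_force: [0.4, -1.0, -1.0]
finger_gap: 17.1
finger_force: 30.0
```

```bash
python3 -c "
from plan import *
from h import *
import pickle
go([506.1,-262,160],zf(-90,0))
b=cam('wrist');pickle.dump(b,open('w11.pkl','wb'))
s=manip.read_state();p=s['eef_pos']
Q=proj(b,[[506.1,-262,52],p+[0,0,-104],p+[0,0,-44]]);print(Q)
sc=cam('scene');pickle.dump(sc,open('s11.pkl','wb'));print(proj(sc,[p+[0,0,-104],p+[0,0,-44],p+[0,0,-30]]))
q=b['image'].astype(int).sum(2)//3
print(q[90:240:5,290:346:4])"
```

```text
shift units [-0.063 -0.003  1.088] turn units [ 0.007 -0.004 -0.003]
pos [ 506.1 -259.5  203.5] J [-0.54  0.35  1.48  0.    1.31 -0.54] F [ 0.4 -1.  -1. ] gap 17.1 clk 26.425
[[317.51316512 194.06177187]
 [317.68263459 202.12911366]
 [317.66437037 221.58185934]]
[[258.30193954 258.90475867]
 [256.01568732 243.42691143]
 [255.45485226 239.62866261]]
[[251 251 251 251 251 251 251 251 251 251 251 250 250 250]
 [251 251 251 251 251 251 251 251 250 251 250 250 250 250]
 [251 251 251 251 251 251 251 251 250 250 250 250 248 233]
 [251 251 251 244 225 197 179 175 174 169 163 165 247 250]
 [213 242 246 246 251 251 251 250 251 250 233 219 196 175]
 [148 236 189 178 176 174 175 158 230 248 250 249 249 249]
 [142 150 251 251 250 250 251 250 237 201 166 169 170 167]
 [ 99  95  95 105 147 222 249 249 250 250 250 250 249 249]
 [149 145 151 145 149 228 250 250 250 250 249 249 249 249]
 [148 147 149 148 147 150 150 250 249 250 249 249 249 249]
 [145 145 145 145 149 144 148 147 249 248 215 148 149 147]
 [144 144 145 146 146 146 146 147 146 127 115 117 205 194]
 [112 106 110 109 114 119 132 131 135 133
[... 321 characters left out ...]
9 102  41  43  46  43  47  42  47  45 107 108 105]
 [102  99 101  40  37  40  44  42  48  42  45 103 103 103]
 [101 102 103  41  40  65  80  84  80  44  39  97 105 107]
 [102 102 102  57  35  38  81  78  89  47  39  83 105 102]
 [101 101 103  77  38  40  38 100  34  40  40  56 102 104]
 [100 102  98  92  65  82  79  79  78  80  64  32 103 102]
 [100  99  97  78  78  80  78  80  79  78  77  82  94  93]
 [ 96  95  77  74  80  76  68  70  69  75  78  77  80  96]
 [ 95  95  77  79  72  71  69  72  72  68  72  78  78  99]
 [ 97 111 119  76  70  68  69  70  66  73  68  72 117 104]
 [117 120 118  34  71  67  70  66  72  70  71  35 117 119]
 [117 117 116  35  66  71  68  69  68  68  69  32 116 118]]
```

Emit:
jog_arm([
  {"dx":-0.06,"dy":0,"dz":0.4,"ax":0,"ay":0,"az":0,"gripper":1},
  {"dx":0,"dy":0,"dz":0,"ax":0,"ay":0,"az":0,"gripper":1},
  {"dx":0,"dy":0,"dz":0.4,"ax":0,"ay":0,"az":0,"gripper":1},
  {"dx":0,"dy":0,"dz":0.3,"ax":0,"ay":0,"az":0,"gripper":1},
  {"dx":0,"dy":0,"dz":0.2,"ax":0,"ay":0,"az":0,"gripper":1},
  {"dx":0,"dy":0,"dz":0,"ax":0,"ay":0,"az":0,"gripper":1},
])

```text
clock: 27.28
eef_pos: [505.8, -262.5, 151.1]
eef_rot: [3.141, -0.001, 1.57]
wrist_force: [-0.8, -0.1, -0.3]
finger_gap: 17.7
finger_force: 30.0
```

```bash
python3 -c "
from plan import *
go([506.1,-262,138],zf(-90,0))"
```

```text
shift units [0.013 0.007 0.327] turn units [ 0.003 -0.005 -0.006]
pos [ 505.8 -262.5  151.1] J [-0.54  0.4   1.54  0.    1.21 -0.54] F [-0.8 -0.1 -0.3] gap 17.7 clk 27.275
```

Emit:
jog_arm([
  {"dx":0.01,"dy":0,"dz":0.1,"ax":0,"ay":0,"az":0,"gripper":1},
  {"dx":0,"dy":0,"dz":0.1,"ax":0,"ay":0,"az":0,"gripper":1},
  {"dx":0,"dy":0,"dz":0.06,"ax":0,"ay":0,"az":0,"gripper":1},
  {"dx":0,"dy":0,"dz":0,"ax":0,"ay":0,"az":0,"gripper":1},
])

```text
clock: 27.78
eef_pos: [506.2, -262.3, 141.5]
eef_rot: [3.14, -0.0, 1.57]
wrist_force: [1.0, -0.0, 1.8]
finger_gap: 18.0
finger_force: 30.0
```

Emit:
jog_arm([
  {"dx":0,"dy":0,"dz":0.05,"ax":0,"ay":0,"az":0,"gripper":1},
  {"dx":0,"dy":0,"dz":0,"ax":0,"ay":0,"az":0,"gripper":1},
])

```text
clock: 28.02
eef_pos: [506.1, -262.3, 139.5]
eef_rot: [3.14, -0.0, 1.57]
wrist_force: [0.4, 0.9, 3.2]
finger_gap: 17.5
finger_force: 30.0
```

Emit:
jog_arm([
  {"dx":0,"dy":0,"dz":0.04,"ax":0,"ay":0,"az":0,"gripper":1},
  {"dx":0,"dy":0,"dz":0,"ax":0,"ay":0,"az":0,"gripper":1},
])

```text
clock: 28.28
eef_pos: [506.2, -262.3, 138.0]
eef_rot: [3.14, -0.0, 1.57]
wrist_force: [0.3, 0.7, 5.3]
finger_gap: 17.4
finger_force: 30.0
```

Emit:
jog_arm([
  {"dx":0,"dy":0,"dz":0.025,"ax":0,"ay":0,"az":0,"gripper":1},
  {"dx":0,"dy":0,"dz":0,"ax":0,"ay":0,"az":0,"gripper":1},
])

```text
clock: 28.52
eef_pos: [506.4, -262.5, 137.8]
eef_rot: [3.139, 0.0, 1.57]
wrist_force: [-1.0, 0.6, 11.0]
finger_gap: 17.6
finger_force: 30.0
```

The button is at its stop (force jumped to 11 N). I'll retract and take the stylus back.

Emit:
jog_arm([
  {"dx":0,"dy":0,"dz":-0.2,"ax":0,"ay":0,"az":0,"gripper":1},
  {"dx":0,"dy":0,"dz":-0.5,"ax":0,"ay":0,"az":0,"gripper":1},
  {"dx":0,"dy":0,"dz":-0.5,"ax":0,"ay":0,"az":0,"gripper":1},
  {"dx":0,"dy":0,"dz":-0.45,"ax":0,"ay":0,"az":0,"gripper":1},
  {"dx":0,"dy":0,"dz":0,"ax":0,"ay":0,"az":0,"gripper":1},
  {"dx":0.4,"dy":0.17,"dz":0,"ax":0,"ay":0,"az":0,"gripper":1},
  {"dx":0.8,"dy":0.34,"dz":0,"ax":0,"ay":0,"az":0,"gripper":1},
  {"dx":0.8,"dy":0.34,"dz":0,"ax":0,"ay":0,"az":0,"gripper":1},
  {"dx":0.8,"dy":0.34,"dz":0,"ax":0,"ay":0,"az":0,"gripper":1},
  {"dx":0.8,"dy":0.34,"dz":0,"ax":0,"ay":0,"az":0,"gripper":1},
])

```text
clock: 29.78
eef_pos: [567.5, -116.0, 201.9]
eef_rot: [3.142, -0.001, 1.57]
wrist_force: [-0.7, -0.7, -0.7]
finger_gap: 17.5
finger_force: 30.0
```

Emit:
jog_arm([
  {"dx":0.8,"dy":0.34,"dz":0,"ax":0,"ay":0,"az":0,"gripper":1},
  {"dx":0.8,"dy":0.34,"dz":0,"ax":0,"ay":0,"az":0,"gripper":1},
  {"dx":0.8,"dy":0.34,"dz":0,"ax":0,"ay":0,"az":0,"gripper":1},
  {"dx":0.8,"dy":0.34,"dz":0,"ax":0,"ay":0,"az":0,"gripper":1},
  {"dx":0.4,"dy":0.17,"dz":0,"ax":0,"ay":0,"az":0,"gripper":1},
  {"dx":0,"dy":0,"dz":0,"ax":0,"ay":0,"az":0,"gripper":1},
  {"dx":0,"dy":0,"dz":0,"ax":0,"ay":0,"az":0,"gripper":1},
])

```text
clock: 30.65
eef_pos: [628.3, 24.9, 202.9]
eef_rot: [3.14, -0.0, 1.569]
wrist_force: [0.6, 0.9, -0.4]
finger_gap: 17.5
finger_force: 30.0
```

```bash
python3 -c "
from plan import *
go([628.8,27.1,114],zf(-90,0))"
```

```text
shift units [0.056 0.009 2.222] turn units [ 0.006 -0.001 -0.009]
pos [628.3  24.9 202.9] J [-0.02  0.48  1.29  0.    1.36 -0.02] F [ 0.6  0.9 -0.4] gap 17.5 clk 30.65
```

Emit:
jog_arm([
  {"dx":0.05,"dy":0.01,"dz":0.1,"ax":0,"ay":0,"az":0,"gripper":1},
  {"dx":0,"dy":0,"dz":0.1,"ax":0,"ay":0,"az":0,"gripper":1},
  {"dx":0,"dy":0,"dz":0.4,"ax":0,"ay":0,"az":0,"gripper":1},
  {"dx":0,"dy":0,"dz":0.4,"ax":0,"ay":0,"az":0,"gripper":1},
  {"dx":0,"dy":0,"dz":0.4,"ax":0,"ay":0,"az":0,"gripper":1},
  {"dx":0,"dy":0,"dz":0.4,"ax":0,"ay":0,"az":0,"gripper":1},
  {"dx":0,"dy":0,"dz":0.3,"ax":0,"ay":0,"az":0,"gripper":1},
  {"dx":0,"dy":0,"dz":0.05,"ax":0,"ay":0,"az":0,"gripper":1},
  {"dx":0,"dy":0,"dz":0,"ax":0,"ay":0,"az":0,"gripper":1},
])

```text
clock: 31.78
eef_pos: [629.4, 27.6, 117.4]
eef_rot: [3.139, -0.0, 1.57]
wrist_force: [0.4, -0.6, -1.0]
finger_gap: 17.2
finger_force: 30.0
```

Emit:
jog_arm([
  {"dx":0,"dy":0,"dz":0.04,"ax":0,"ay":0,"az":0,"gripper":1},
  {"dx":0,"dy":0,"dz":0,"ax":0,"ay":0,"az":0,"gripper":1},
])

```text
clock: 32.02
eef_pos: [629.3, 27.6, 115.7]
eef_rot: [3.14, -0.0, 1.57]
wrist_force: [-0.4, 0.0, -0.8]
finger_gap: 17.7
finger_force: 30.0
```

Emit:
jog_arm([
  {"dx":0,"dy":0,"dz":0.03,"ax":0,"ay":0,"az":0,"gripper":1},
  {"dx":0,"dy":0,"dz":0,"ax":0,"ay":0,"az":0,"gripper":1},
])

```text
clock: 32.28
eef_pos: [629.2, 27.6, 114.2]
eef_rot: [3.14, -0.0, 1.57]
wrist_force: [-0.2, -0.2, -0.2]
finger_gap: 17.7
finger_force: 30.0
```

Emit:
jog_arm([
  {"dx":0,"dy":0,"dz":0.015,"ax":0,"ay":0,"az":0,"gripper":1},
  {"dx":0,"dy":0,"dz":0,"ax":0,"ay":0,"az":0,"gripper":1},
])

```text
clock: 32.52
eef_pos: [629.3, 27.6, 114.1]
eef_rot: [3.14, -0.0, 1.57]
wrist_force: [-2.3, 0.3, 4.4]
finger_gap: 17.8
finger_force: 30.0
```

Collar contact is confirmed (4.4 N at z=114.1, the same height as the grasp). I'll release gently and retreat upward.

Emit:
jog_arm([
  {"dx":0,"dy":0,"dz":0,"ax":0,"ay":0,"az":0,"gripper":0.7},
  {"dx":0,"dy":0,"dz":0,"ax":0,"ay":0,"az":0,"gripper":0.4},
  {"dx":0,"dy":0,"dz":0,"ax":0,"ay":0,"az":0,"gripper":0.25},
  {"dx":0,"dy":0,"dz":0,"ax":0,"ay":0,"az":0,"gripper":0.25},
  {"dx":0,"dy":0,"dz":-0.4,"ax":0,"ay":0,"az":0,"gripper":0.25},
  {"dx":0,"dy":0,"dz":-0.8,"ax":0,"ay":0,"az":0,"gripper":0.25},
  {"dx":0,"dy":0,"dz":-0.8,"ax":0,"ay":0,"az":0,"gripper":0.25},
  {"dx":0,"dy":0,"dz":-0.8,"ax":0,"ay":0,"az":0,"gripper":0.25},
  {"dx":0,"dy":0,"dz":-0.8,"ax":0,"ay":0,"az":0,"gripper":0.25},
])

```text
clock: 33.65
eef_pos: [628.9, 27.6, 260.1]
eef_rot: [3.139, -0.0, 1.57]
wrist_force: [-1.0, 0.1, 0.6]
finger_gap: 70.5
finger_force: 0.0
```

Emit:
jog_arm([
  {"dx":-0.95,"dy":0,"dz":0,"ax":0,"ay":0,"az":0,"gripper":0.25},
  {"dx":-0.95,"dy":0,"dz":0,"ax":0,"ay":0,"az":0,"gripper":0.25},
  {"dx":-0.95,"dy":0,"dz":0,"ax":0,"ay":0,"az":0,"gripper":0.25},
  {"dx":0,"dy":0,"dz":0,"ax":0,"ay":0,"az":0,"gripper":0.25},
  {"dx":0,"dy":0,"dz":0,"ax":0,"ay":0,"az":0,"gripper":0.25},
])

```text
clock: 34.28
eef_pos: [628.9, -85.9, 258.4]
eef_rot: [3.139, -0.0, 1.57]
wrist_force: [0.1, 0.4, 0.3]
finger_gap: 70.6
finger_force: 0.0
```

```bash
python3 - <<'E'
from plan import *
from h import *
import pickle
s=manip.read_state();print(s["eef_pos"],s["finger_gap"])
w=cam("wrist");cv2.imwrite("pics/end.png",w["image"][:,:,::-1])
g=cv2.cvtColor(w["image"],cv2.COLOR_RGB2GRAY)
P=proj(w,[[628.7,27,150],[628.7,27,75],[628.7,36,150]]);print(P.round(1))
# handle-top disc: bright blob near its expected place
u,v=P[0].astype(int)
print(g[v-16:v+34:3,u-24:u+25:3])
c=cv2.HoughCircles(g[max(0,v-25):v+25,u-30:u+30],cv2.HOUGH_GRADIENT,1,10,param1=60,param2=8,minRadius=8,maxRadius=13)
print(None if c is None else (c[0][:4]+[u-30,max(0,v-25),0]).round(1))
sc,s0=cam("scene"),pickle.load(open("s11.pkl","rb"))
d=np.abs(sc["image"].astype(int)-cv2.imread("pics/scene0.png")[:,:,::-1]).max(2)
m=(d>40).astype(np.uint8);n,l,st,ce=cv2.connectedComponentsWithStats(m);print([(st[i].tolist()) for i in range(1,n) if st[i,4]>25])
E
```

```text
[628.88935342 -85.85914368 258.36709271] 70.6487390570765
[[317.1  70.7]
 [317.2  83. ]
 [317.1  59.4]]
[[ 80  81  75  76  78  74  75  73  76  72  75  76  73  75  71  96 136]
 [ 80  77  79  73  75  74  77  74  73  74  75  71  75  71  69  67  72]
 [ 80  81  78  78  76  75  75  75 111  88  73  74  71  71  74  73  69]
 [ 77  77  76  77  77  75 102 142 139 139 129  74  72  67  70  72  74]
 [ 76  78  82  77  76  82 147 146 141 139 135 123  73  68  73  68  72]
 [ 82  74  76  78  79 100 149 147 143 141 132 128  74  73  68  69  66]
 [ 78  79  78  77  75 101 147 147 143 139 133 126  78  70  68  69  70]
 [ 80  77  77  72 100 119 144 144 139 141 134 116 141  69  67  68  69]
 [ 76  78  74  72 142 132  81 139 139 133 122  59 139  88  69  71  70]
 [ 76  76  75  77 145 146  61  62  74  68  54  61 124  86  68  71  67]
 [ 78  77  76  78 147 147  64  60  56  62  59  67  72  60  67  70  69]
 [ 77  80  76  76 148 148 105  63  59  56  56  75  71  49  53  68  66]
 [ 78  81  79  74  97 146 146  98  58  64  72  74  73  42  41  43  64]
 [ 74  76  74  76  78 124 144 145 142  95  75  72  51  35  42  40  58]
 [
[... 229 characters left out ...]
.2]
 [318.5  81.5   8.8]]
[[144, 0, 25, 12, 242], [217, 0, 22, 25, 308], [265, 0, 47, 60, 1581], [204, 2, 5, 9, 26], [143, 9, 36, 29, 574], [316, 10, 24, 19, 267], [209, 28, 171, 137, 7663], [339, 34, 6, 16, 47], [143, 46, 56, 48, 989], [295, 46, 19, 22, 235], [321, 47, 20, 11, 128], [344, 54, 32, 22, 153], [336, 68, 36, 18, 353], [144, 101, 26, 38, 434], [213, 116, 8, 14, 73], [265, 123, 63, 46, 1030], [237, 137, 24, 17, 226], [224, 138, 9, 5, 26], [162, 140, 9, 13, 76], [364, 151, 23, 19, 298], [326, 166, 6, 25, 100], [194, 170, 61, 29, 742], [221, 172, 136, 155, 5369], [165, 177, 25, 20, 181], [305, 195, 6, 7, 29], [258, 240, 31, 20, 170], [272, 244, 18, 10, 67], [338, 279, 48, 38, 1074]]
```

```bash
python3 -c "
from cell import job
print(job.sign_off())"
```

```text
the job is handed in; nothing more can be done
None
```

The job is handed in: the cover is in the pocket rim down and released, the button was pushed until the force jumped to 11 N, and the stylus is back upright in its holder; I checked the cover by camera after placing it but not again after the press.

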